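# Return the colour-coded temperature probes to their charging wells

## Task

The red and the blue temperature probe have dried in the stand: put each into the well of its own colour in the sloping charging dock and press it down past the stiff plunger until it sits as deep as the yellow one, finishing each with one firm push of about 20 N against the stop so that its contacts close, but without forcing it. They are sanitised, so do not let them touch the counter, and do not push away or knock over the things standing around.

Things in the scene. Friction and masses are not known exactly. Their poses are not given: they have to be found in the camera images.
- red_probe: red wireless core-temperature probe, loose, 45 g: steel stem 7 mm thick, 60 mm long, blunt tip; above it a round red handle 16 mm thick, 38 mm long, its top end a dome (last 8 mm). Origin on the axis at the handle's lower end (shoulder); z runs up the handle, the stem down -z. Stands upright in the drying stand, shoulder on the steel shelf. Round: its yaw has no meaning
- red_tip (a point): the lowest point of the red probe's stem, 60 mm below its shoulder
- red_cap (a point): the top of the dome that ends the red probe's handle, 38 mm above its shoulder
- red_well: red well of the dock: red ring and bar on the dark face. Origin: centre of the mouth; z points out of the well, 30 degrees from vertical towards the dock's front; y along the row. A pocket 20 mm wide, 34 mm deep takes the handle; from the middle of its floor an 8.6 mm bore, 64 mm deep, takes the stem. Home: shoulder on the pocket's floor, tip 94 mm inside, 4 mm of dome showing
- red_plunger (a joint): how far the rubber contact plunger inside the red well's bore is pushed in, m. At 0 its top is 76 mm inside the mouth; starts at 0 to 0.004, 0.018 = probe fully home (own travel 0.021). Stiff, 5 to 7 N, no spring: stays where left, so a probe does not drop home by its weight
- blue_probe: blue wireless core-temperature probe, loose, 45 g: steel stem 7 mm thick, 60 mm long, blunt tip; above it a round blue handle 16 mm thick, 38 mm long, its top end a dome (last 8 mm). Origin on the axis at the handle's lower end (shoulder); z runs up the handle, the stem down -z. Stands upright in the drying stand, shoulder on the steel shelf. Round: its yaw has no meaning
- blue_tip (a point): the lowest point of the blue probe's stem, 60 mm below its shoulder
- blue_cap (a point): the top of the dome that ends the blue probe's handle, 38 mm above its shoulder
- blue_well: blue well of the dock: blue ring and bar on the dark face. Origin: centre of the mouth; z points out of the well, 30 degrees from vertical towards the dock's front; y along the row. A pocket 20 mm wide, 34 mm deep takes the handle; from the middle of its floor an 8.6 mm bore, 64 mm deep, takes the stem. Home: shoulder on the pocket's floor, tip 94 mm inside, 4 mm of dome showing
- blue_plunger (a joint): how far the rubber contact plunger inside the blue well's bore is pushed in, m. At 0 its top is 76 mm inside the mouth; starts at 0 to 0.004, 0.018 = probe fully home (own travel 0.021). Stiff, 5 to 7 N, no spring: stays where left, so a probe does not drop home by its weight
- yellow_well: yellow well of the dock: yellow ring and bar on the dark face. Origin: centre of the mouth; z points out of the well, 30 degrees from vertical towards the dock's front; y along the row. A pocket 20 mm wide, 34 mm deep takes the handle; from the middle of its floor an 8.6 mm bore, 64 mm deep, takes the stem. The yellow probe is home in it, fixed
- charging_dock: light grey sloped dock, 134 mm deep, 188 mm wide, 118 mm high at the back and 78 mm at the front, fixed. Origin on the counter under the middle well's mouth; x points to its back, y along the row. The three wells stand 56 mm apart, their colours in any order, mouths 100 mm above the counter
- drying_stand: drying stand, fixed: white drip tray 90 x 160 mm and above it, on four thin legs, a steel shelf 76 x 146 mm whose top is 83 mm above the counter, with three 11 mm holes in a row along y, 50 mm apart; the outer two hold the probes, in either order. Origin on the counter under the middle hole
- salt_ramekin: white ceramic ramekin, 70 mm wide, 42 mm high, loose bystander; origin in the middle of its underside
- jar_1: glass jar with a green lid, 68 mm wide, 84 mm high, loose bystander; origin in the middle of its underside
- spice_jar_1: spice jar with a green cap, 46 mm wide, 106 mm high, loose bystander; origin in the middle of its underside
- red_cartridge: the dark cartridge of the dock that holds the red well, fixed; origin on the counter straight below the well's mouth, z up, x to the dock's back
- blue_cartridge: the dark cartridge of the dock that holds the blue well, fixed; origin on the counter straight below the well's mouth, z up, x to the dock's back
- yellow_cartridge: the dark cartridge of the dock that holds the yellow well, fixed; origin on the counter straight below the well's mouth, z up, x to the dock's back
There are look-alikes about, which are no part of the job. Of the things that look like the blue_probe, the smaller one is meant.

How it is judged:
By the outcome, as a careful person would: the job done as asked, in the order asked, and still so for the second after the job is handed in, with the robot touching nothing.
It also fails if it takes over 69 s, if anything falls off the work surface, if the arm or the gripper's body presses on something with over 40 N, if the wrist force passes 120 N, or if a joint passes its speed limit or range.

## Robot

A 6-joint arm with a two-finger parallel gripper is mounted at the origin on a cart in front of the work surface, level with it; the furniture and walls round the work are solid. World frame = base frame: x ahead of the robot, y to its left, z up, the work surface at z = 0. Lengths are in m, angles in rad, forces in N, time in s.
With the tool pointing down it reaches from about 0.35 to 0.775 m from the base axis. Payload 5.5 kg.
Tool frame: the origin (TCP) lies on the centre line of the jaws, within the pads' length; the fingertips stand 8 mm ahead of it and the grasp point (between the pads) lies 11 mm behind it; z points along the fingers, y is the direction in which the jaws open and shut (so a half turn about z gives the same grasp; the last joint's range is limited). The gripper opens to 85 mm and grips with 20 to 120 N. Pads are 22 mm wide; open, the fingers measure 114 mm over their backs; the gripper's body (76 mm by 85 mm) begins 54 mm behind the grasp point. The pads swing forward as they close: fully open they stand 13 mm farther back than shut.
Start: joints at [1.077, 0.313, 0.046, 1.304, 0, 1.431], TCP at [0.199, 0.539, 0.239] pointing down, gripper open.
Joint ranges: [-2.76, 2.76], [-0.86, 1.69], [-1.03, 1.26], [-2.2, 2.34], [-1.47, 1.5], [-3.14, 3.14]. Speed limits (rad/s): [2.57, 2.57, 3.14, 3.14, 3.14, 3.14].

## Interface

Orientations are given as a unit quaternion [w, x, y, z].
In Python, from workcell import env gives the robot as it stands. The module is installed in compiled form; this text tells all that it offers.
- The arm moves only by the tool play_rows, never from a script. Its argument "steps" is a list of rows, each an object with "claw": the closure in counts, from 0 (fully open) to 255 (shut); "dp": the shift along the tool's x, y, z in m, a list of three; "angular": the turn, a rotation vector about the tool's x, y, z in degrees, a list of three. In form: [{"claw": claw, "dp": [dx, dy, dz], "angular": [wx, wy, wz]}, ...]. A call has exactly 8 rows; each row shifts and turns the commanded pose from where the row before left it, along the tool's axes as they then stand; what a row does not reach is not made up. A row lasts 1/12 s, in which the tool goes at most 41.7 mm and 7.16 degrees, less where a joint would pass 70% of its speed; a pose out of reach is approached as far as the arm can. A call is refused whole if a number of a shift passes 0.0417 or a number of a turn 7.16, either way. A call with a gripper value outside its range is refused whole. The fingers move at their own pace and stop on an object; "force" is the grip in N (left out, the last holds). Time passes only in rows, so rows that do not move let the fingers close, or fill a call up. It gives the time, the measured TCP pose, the force and the opening at its end, in the units of the state.
- env.get_state(): the state, without advancing time (a new reading comes with each control period).
- env.read_camera(name): name is "scene" or "top" or "wrist"; returns (picture, depth): 400x640x3 uint8, red, green, blue; 400x640 float32, m along the optical axis (not along the pixel's ray), 0 where there is no reading.
- env.calibration(name): a dict with "fx", "fy", "cx", "cy" (pixels), "k1" (the pictures are not rectified: a ray, as slopes to the right and down, at radius r is drawn at 1 + k1 r^2 times it, then the intrinsics apply), "world_from_camera" (4x4, takes a point from camera to world coordinates); the wrist camera has in their place "hand_eye" (4x4, takes a point from camera to tool coordinates, whose origin is the TCP and whose axes are the flange's). Camera axes: x right, y down, z forward; pixel columns grow to the right and rows downward; lengths in m; the calibration is good to about 2 mm. A picture is of the moment at which its call begins: read the wrist's pose just before it. calibration takes no time and is no camera call.
- env.hand_in(): hands the job in, once; it reports no verdict.
The state is a dict: "clock": time; "joint_pos": joint angles; "qvel": joint speeds; "tau": joint torques, N m; "tcp_pos": TCP position; "orientation": TCP orientation; "wrist_force": force on the tool from outside, world axes, zero at the start; "ft_torque": the same for the moment, N m; "finger_gap": finger opening in m.
Only numpy, scipy, OpenCV 4.12 (cv2) and the standard library are available. Lean on these libraries where they do the work, as an engineer would, in place of code of your own. Each camera call takes 0.05 s, during which the arm holds its last target. There are 200 camera calls.

## Working session

There is one attempt and no reset: what is moved stays moved. The work goes in short steps, Python scripts to look and compute and a tool call to move; the robot and the scene stay as the last step left them, time stands still between calls to the robot, and variables do not carry over. Pictures are saved under pics/ and viewed, about 8 in all and at most 12, crops included, and the job is handed in when it is done.

Besides the shell and the picture viewer there is one more tool, called after "Emit:" in YAML: its name, and indented under it one key for each argument. play_rows: Moves the arm, as the interface text tells. Its arguments: {"type":"object","properties":{"steps":{"type":"array","items":{"type":"object","properties":{"claw":{"type":"number"},"dp":{"type":"array","items":{"type":"number"}},"angular":{"type":"array","items":{"type":"number"}}}}},"force":{"type":"number"}},"required":["steps"]}

```bash
mkdir -p pics; cat > h.py <<'E'
import numpy as np, cv2
from workcell import env
from scipy.spatial.transform import Rotation as R
def rot(q): return R.from_quat([q[1],q[2],q[3],q[0]]).as_matrix()
def cam(name):
    s=env.get_state(); p,d=env.read_camera(name); c=env.calibration(name)
    if name=='wrist':
        T=np.eye(4); T[:3,:3]=rot(s['orientation']); T[:3,3]=s['tcp_pos']; W=T@np.array(c['hand_eye'])
    else: W=np.array(c['world_from_camera'])
    return p,d,c,W
def slopes(uv,c):
    uv=np.atleast_2d(np.array(uv,float)); a=(uv-[c['cx'],c['cy']])/[c['fx'],c['fy']]; b=a.copy()
    for _ in range(20): b=a/(1+c['k1']*(b**2).sum(1,keepdims=True))
    return b
def rays(uv,c,W):
    b=slopes(uv,c); d=np.c_[b,np.ones(len(b))]@W[:3,:3].T
    return W[:3,3],d
def onz(uv,c,W,z):
    o,d=rays(uv,c,W); return o+d*((z-o[2])/d[:,2])[:,None]
def proj(P,c,W):
    q=(np.atleast_2d(P)-W[:3,3])@W[:3,:3]; a=q[:,:2]/q[:,2:]; r=(a**2).sum(1,keepdims=True)
    return a*(1+c['k1']*r)*[c['fx'],c['fy']]+[c['cx'],c['cy']]
def cloud(d,c,W):
    v,u=np.mgrid[:d.shape[0],:d.shape[1]]; b=slopes(np.c_[u.ravel(),v.ravel()],c)
    P=(np.c_[b,np.ones(len(b))]*d.reshape(-1,1))@W[:3,:3].T+W[:3,3]; P[d.ravel()==0]=np.nan
    return P.reshape(*d.shape,3)
def save(n,p): cv2.imwrite(f'pics/{n}.png',cv2.cvtColor(p,cv2.COLOR_RGB2BGR))
E
python3 - <<'E'
from h import *
s=env.get_state(); print({k:np.round(v,4) for k,v in s.items()})
for n in('scene','top'):
    p,d,c,W=cam(n); save(n+'0',p); np.savez(n+'0.npz',p=p,d=d,W=W); print(n,c['fx'],c['k1'],np.round(W,3).tolist())
print(np.round(env.calibration('wrist')['hand_eye'],3).tolist())
E
```

```text
{'clock': np.float64(0.0), 'joint_pos': array([1.0774, 0.314 , 0.045 , 1.3036, 0.    , 1.4312]), 'qvel': array([ 0.0006,  0.0007,  0.0005,  0.0003, -0.0013, -0.0011]), 'tau': array([-2.00000e-04, -4.80632e+01,  2.98530e+01,  1.95000e-02,
        2.00000e-04, -0.00000e+00]), 'tcp_pos': array([0.199 , 0.5389, 0.2384]), 'orientation': array([-3.000e-04,  1.760e-01,  9.844e-01, -9.000e-04]), 'wrist_force': array([-0.021 ,  0.0361,  0.2463]), 'ft_torque': array([0.0222, 0.0064, 0.0277]), 'finger_gap': np.float64(0.0853)}
scene 456.9334962444018 -0.0833884311671027 [[0.798, -0.395, 0.455, 0.059], [-0.603, -0.539, 0.589, -0.593], [0.012, -0.744, -0.668, 0.808], [0.0, 0.0, 0.0, 1.0]]
top 505.71347592572096 -0.11578595582673086 [[0.441, -0.876, 0.197, 0.248], [-0.897, -0.43, 0.1, -0.087], [-0.003, -0.221, -0.975, 1.409], [0.0, 0.0, 0.0, 1.0]]
[[0.001, -0.956, -0.293, 0.075], [1.0, 0.001, 0.001, -0.001], [-0.0, -0.293, 0.956, -0.135], [0.0, 0.0, 0.0, 1.0]]
```

View pics/scene0.png

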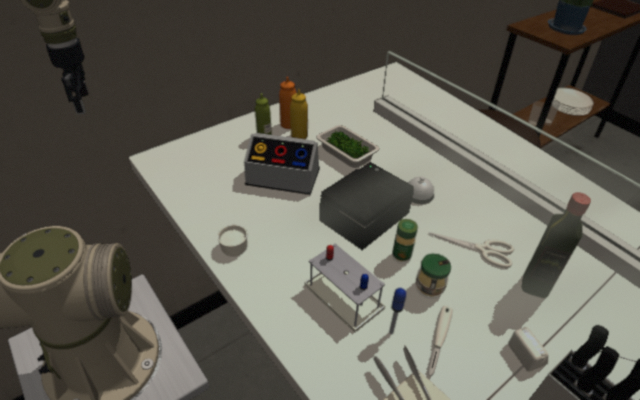

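View pics/top0.png

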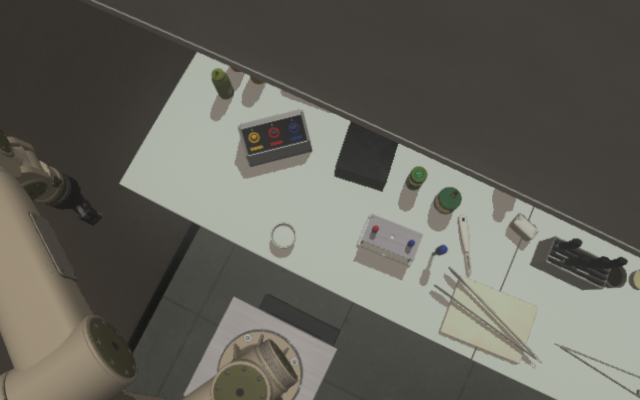

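The scene view shows the dock with yellow, red and blue wells at about (280,155). The stand has the red probe at (330,252) and the blue at (364,282), and the large blue look-alike is at (398,300). The top view shows the wells at (254,138), (274,132), (294,127), the stand caps at (375,229) and (411,243), and the black box in between.

```bash
python3 - <<'E'
from h import *
for n in('scene','top'):
    f=np.load(n+'0.npz'); p,d,W=f['p'],f['d'],f['W']; c=env.calibration(n); C=cloud(d,c,W)
    hsv=cv2.cvtColor(p,cv2.COLOR_RGB2HSV); H,S,V=cv2.split(hsv)
    for col,m in dict(red=((H<8)|(H>172)),blue=(H>105)&(H<130),yel=(H>18)&(H<30),green=(H>40)&(H<85)).items():
        m=(m&(S>130)&(V>50)).astype(np.uint8)
        k,l,st,ce=cv2.connectedComponentsWithStats(m)
        for i in range(1,k):
            if st[i,4]>=12:
                P=C[l==i]; P=P[~np.isnan(P[:,0])]
                if len(P) and abs(P[:,0].mean()-.5)<.6: print(n,col,st[i].tolist(),ce[i].round(1),np.median(P,0).round(3),'zmax',np.nanmax(P[:,2]).round(3))
    # high things map
    if n=='top':
        zone=C[100:210,330:405]; print('box zmax',np.nanpercentile(zone[...,2],98), )
        for nm,(y0,y1,x0,x1) in dict(box=(120,190,335,400),dock=(110,168,238,314),ram=(220,252,268,298),pots=(50,115,205,330)).items():
            Q=C[y0:y1,x0:x1].reshape(-1,3);Q=Q[Q[:,2]>.02]; print(nm,np.nanpercentile(Q,[1,99],axis=0).round(3).tolist())
E
```

```text
scene red [275, 145, 12, 11, 83] [280.4 150.2] [0.596 0.254 0.099] zmax 0.109
scene red [271, 158, 14, 6, 58] [277.8 160.4] [0.573 0.235 0.085] zmax 0.091
scene red [327, 245, 6, 14, 73] [329.6 251.8] [ 0.47  -0.115  0.108] zmax 0.12
scene blue [296, 148, 11, 11, 61] [300.8 153.2] [0.631 0.209 0.099] zmax 0.109
scene blue [292, 161, 14, 5, 45] [298.3 163.4] [0.609 0.193 0.084] zmax 0.089
scene blue [362, 274, 6, 7, 33] [364.6 277.4] [ 0.477 -0.213  0.117] zmax 0.119
scene blue [395, 289, 10, 13, 94] [399.7 294.4] [ 0.491 -0.291  0.136] zmax 0.144
scene yel [290, 89, 17, 49, 682] [298.5 115.2] [0.747 0.383 0.089] zmax 0.164
scene yel [254, 142, 13, 12, 116] [260.1 147.5] [0.556 0.294 0.099] zmax 0.109
scene yel [251, 155, 14, 6, 61] [257.5 157.6] [0.537 0.278 0.085] zmax 0.09
scene yel [398, 239, 12, 5, 32] [403.7 241.4] [ 0.64  -0.166  0.073] zmax 0.079
scene green [338, 132, 10, 7, 20] [342.4 134.6] [0.833 0.278 0.043] zmax 0.049
scene green [329, 134, 9, 12, 43] [333.6 140. ] [0.793 0.271 0.041] zmax 0.05
scene green [341, 139, 27, 14, 185] [351.9 145.8] [0.818 0.218 0.041] zmax 0.049
top red [268, 127, 11, 11, 48] [273.4 132.2] [0.593 0.249 0.1  ] zmax 0.112
top red [270, 141, 12, 5, 33] [275.7 142.7] [0.572 0.233 0.085] zmax 0.092
top red [374, 226, 4, 5, 15] [375.5 227.9] [ 0.473 -0.111  0.119] zmax 0.124
top blue [291, 136, 11, 4, 25] [296.2 137.5] [0.612 0.189 0.086] zmax 0.091
top blue [442, 246, 4, 5, 15] [443.5 248.1] [ 0.498 -0.287  0.142] zmax 0.148
top yel [248, 132, 12, 11, 88] [253.6 136.7] [0.559 0.293 0.1  ] zmax 0.112
top yel [250, 146, 13, 5, 35] [256.  147.7] [0.538 0.276 0.084] zmax 0.09
box zmax 1.1657389316037905
box [[0.351, -0.082, 0.028], [0.714, 0.069, 1.146]]
dock [[0.507, 0.16, 0.023], [0.669, 0.331, 0.122]]
ram [[0.326, 0.074, 0.022], [0.392, 0.139, 0.045]]
pots [[0.35, -0.037, 0.032], [0.686, 0.469, 1.19]]
```

Emit:
play_rows:
  steps:
    - {"claw": 0, "dp": [0, 0, 0], "angular": [0, 0, 7]}
    - {"claw": 0, "dp": [0, 0, 0], "angular": [0, 0, 7]}
    - {"claw": 0, "dp": [0, 0, 0], "angular": [0, 0, 7]}
    - {"claw": 0, "dp": [0, 0, 0], "angular": [0, 0, 7]}
    - {"claw": 0, "dp": [-0.028, -0.01, 0], "angular": [0, 0, 0]}
    - {"claw": 0, "dp": [-0.034, -0.012, 0], "angular": [0, 0, 0]}
    - {"claw": 0, "dp": [-0.034, -0.012, 0], "angular": [0, 0, 0]}
    - {"claw": 0, "dp": [-0.034, -0.012, 0], "angular": [0, 0, 0]}

```text
clock: 0.77
tcp_pos: [0.2513, 0.4103, 0.2386]
orientation: [-0.0, 0.408, 0.913, -0.001]
wrist_force: [0.8, -0.2, 0.5]
finger_gap: 0.0855
```

```bash
cat >> h.py <<'E'
def to(P):
    s=env.get_state(); M=rot(s['orientation']); d=M.T@(np.array(P)-s['tcp_pos'])
    print('t',round(float(s['clock']),2),'tcp',np.round(s['tcp_pos'],4),'j',np.round(s['joint_pos'],2),'x',M[:,0].round(3),'y',M[:,1].round(3),'z',M[:,2].round(3),'F',np.round(s['wrist_force'],1)); print('tool delta',d.round(4),'norm',np.linalg.norm(d).round(3)); return d
E
python3 -c "
from h import *
to([.474,-.113,.239])"
```

```text
t 0.77 tcp [0.2513 0.4103 0.2386] j [ 0.85  0.13 -0.19  1.25 -0.    1.7 ] x [-0.667  0.745 -0.   ] y [ 0.745  0.667 -0.001] z [-0.001 -0.001 -1.   ] F [ 0.8 -0.2  0.5]
tool delta [-5.386e-01 -1.828e-01 -1.000e-04] norm 0.569
```

Emit:
play_rows:
  steps:
    - {"claw": 60, "dp": [-0.034, -0.0115, 0], "angular": [0, 0, 0]}
    - {"claw": 60, "dp": [-0.034, -0.0115, 0], "angular": [0, 0, 0]}
    - {"claw": 60, "dp": [-0.034, -0.0115, 0], "angular": [0, 0, 0]}
    - {"claw": 60, "dp": [-0.034, -0.0115, 0], "angular": [0, 0, 0]}
    - {"claw": 60, "dp": [-0.034, -0.0115, 0], "angular": [0, 0, 0]}
    - {"claw": 60, "dp": [-0.034, -0.0115, 0], "angular": [0, 0, 0]}
    - {"claw": 60, "dp": [-0.034, -0.0115, 0], "angular": [0, 0, 0]}
    - {"claw": 60, "dp": [-0.034, -0.0115, 0], "angular": [0, 0, 0]}

```text
clock: 1.43
tcp_pos: [0.3638, 0.1459, 0.2392]
orientation: [-0.0, 0.409, 0.913, 0.0]
wrist_force: [0.9, 0.5, -0.6]
finger_gap: 0.0652
```

Emit:
play_rows:
  steps:
    - {"claw": 60, "dp": [-0.034, -0.0115, 0], "angular": [0, 0, 0]}
    - {"claw": 60, "dp": [-0.034, -0.0115, 0], "angular": [0, 0, 0]}
    - {"claw": 60, "dp": [-0.034, -0.0115, 0], "angular": [0, 0, 0]}
    - {"claw": 60, "dp": [-0.034, -0.0115, 0], "angular": [0, 0, 0]}
    - {"claw": 60, "dp": [-0.034, -0.0115, 0], "angular": [0, 0, 0]}
    - {"claw": 60, "dp": [-0.034, -0.0115, 0], "angular": [0, 0, 0]}
    - {"claw": 60, "dp": [-0.034, -0.0115, 0], "angular": [0, 0, 0]}
    - {"claw": 60, "dp": [0, 0, 0], "angular": [0, 0, 0]}

```text
clock: 2.1
tcp_pos: [0.4646, -0.0889, 0.2386]
orientation: [0.001, 0.411, 0.911, -0.001]
wrist_force: [0.6, -1.1, 0.5]
finger_gap: 0.0652
```

```bash
cat >> h.py <<'E'
def blobs(p,col,smin=130,vmin=50,amin=12):
    H,S,V=cv2.split(cv2.cvtColor(p,cv2.COLOR_RGB2HSV))
    m=dict(red=((H<8)|(H>172)),blue=(H>105)&(H<130),yel=(H>18)&(H<30))[col]&(S>smin)&(V>vmin)
    k,l,st,ce=cv2.connectedComponentsWithStats(m.astype(np.uint8))
    return [(st[i].tolist(),ce[i],l==i) for i in range(1,k) if st[i,4]>=amin]
E
python3 - <<'E'
from h import *
to([.474,-.113,.239])
p,d,c,W=cam('wrist'); save('w1',p); C=cloud(d,c,W); print(c['fx'],W[:3,3])
for col in('red','blue'):
    for st,ce,l in blobs(p,col,amin=60):
        P=C[l];P=P[~np.isnan(P[:,0])]; 
        if len(P)==0: print(col,st,ce,'nodepth'); continue
        top=P[P[:,2]>P[:,2].max()-.004]; print(col,st,ce.round(1),P.mean(0).round(4),'zmax',P[:,2].max().round(4),'topmean',top.mean(0).round(4))
E
```

```text
t 2.1 tcp [ 0.4646 -0.0889  0.2386] j [-0.36  0.11 -0.21  1.25 -0.    0.49] x [-0.661  0.75  -0.003] y [ 0.75   0.661 -0.   ] z [ 0.001 -0.002 -1.   ] F [ 0.6 -1.1  0.5]
tool delta [-0.0243 -0.0089 -0.0003] norm 0.026
323.460887437868 [ 0.41483516 -0.033081    0.37385214]
red [300, 208, 17, 21, 262] [308.3 218.4] [ 0.4722 -0.1087  0.1186] zmax 0.1229 topmean [ 0.4727 -0.1102  0.1205]
blue [243, 294, 10, 13, 74] [247.5 300. ] [ 0.4792 -0.1966  0.1324] zmax 0.2526 topmean [ 0.4472 -0.1189  0.2508]
```

View pics/w1.png

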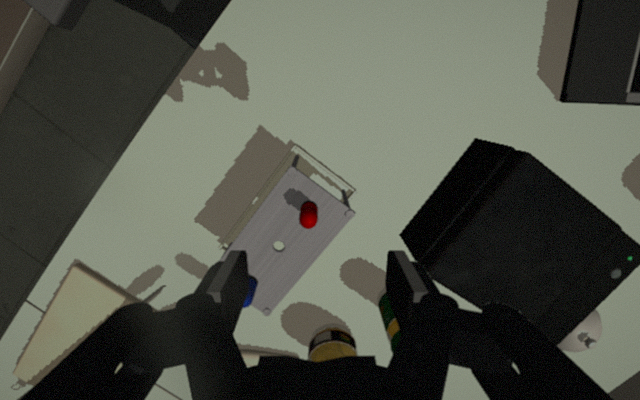

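```bash
python3 - <<'E'
from h import *
p,d,c,W=cam('wrist'); C=cloud(d,c,W)
st,ce,l=blobs(p,'red',amin=100)[0]
print('wrist',onz(ce,c,W,.102), 'sat-low',[onz(b[1],c,W,.102) for b in blobs(p,'red',90,30,100)])
P=C[l]; P=P[(P[:,2]>.088)&(P[:,2]<.111)]
from scipy.optimize import least_squares
f=least_squares(lambda q:np.hypot(P[:,0]-q[0],P[:,1]-q[1])-.008,[.475,-.114],loss='soft_l1',f_scale=.001); print('circle fit',f.x)
g=cv2.cvtColor(p,cv2.COLOR_RGB2GRAY)[236:256,268:290]
k,lb,s2,c2=cv2.connectedComponentsWithStats((g>np.median(g)+25).astype(np.uint8)); i=1+s2[1:,4].argmax(); print('hole',c2[i]+[268,236],s2[i],onz(c2[i]+[268,236],c,W,.083))
for n in('scene','top'):
    f=np.load(n+'0.npz'); c=env.calibration(n)
    for col in('red','blue'):
        for st,ce,l in blobs(f['p'],col,100,40):
            X=onz(ce,c,f['W'],.102)[0]
            if X[1]<-.05: print(n,col,st,X)
E
```

```text
wrist [[ 0.47610036 -0.11389796  0.102     ]] sat-low [array([[ 0.47389192, -0.11131399,  0.102     ]])]
circle fit [ 0.47055209 -0.09549248]
hole [277.95 248.25] [ 5  9 10  8 60] [[ 0.47645842 -0.15983261  0.083     ]]
scene red [573, 194, 16, 10, 85] [ 1.070274  -0.3429277  0.102    ]
scene red [327, 245, 7, 15, 83] [ 0.47292084 -0.11086087  0.102     ]
scene blue [361, 274, 7, 14, 81] [ 0.48043423 -0.20953935  0.102     ]
scene blue [393, 288, 13, 22, 192] [ 0.5042755  -0.28166801  0.102     ]
top red [373, 226, 6, 5, 23] [ 0.47665985 -0.1109285   0.102     ]
top blue [410, 241, 4, 4, 14] [ 0.48395398 -0.21191836  0.102     ]
top blue [440, 246, 7, 6, 33] [ 0.50516086 -0.2925763   0.102     ]
```

```bash
python3 -c "
from h import *
to([.4735,-.111,.098])"
```

```text
t 2.2 tcp [ 0.462  -0.0847  0.2385] j [-0.35  0.11 -0.21  1.25  0.    0.49] x [-0.663  0.748  0.002] y [ 0.748  0.663 -0.001] z [-0.002  0.001 -1.   ] F [-0.8  0.3  0.7]
tool delta [-0.0275 -0.0088  0.1405] norm 0.143
```

Emit:
play_rows:
  steps:
    - {"claw": 120, "dp": [-0.009, -0.003, 0], "angular": [0, 0, 0]}
    - {"claw": 120, "dp": [-0.009, -0.003, 0], "angular": [0, 0, 0]}
    - {"claw": 120, "dp": [-0.0095, -0.0028, 0], "angular": [0, 0, 0]}
    - {"claw": 120, "dp": [0, 0, 0.02], "angular": [0, 0, 0]}
    - {"claw": 120, "dp": [0, 0, 0.035], "angular": [0, 0, 0]}
    - {"claw": 120, "dp": [0, 0, 0.03], "angular": [0, 0, 0]}
    - {"claw": 120, "dp": [0, 0, 0], "angular": [0, 0, 0]}
    - {"claw": 120, "dp": [0, 0, 0], "angular": [0, 0, 0]}

```text
clock: 2.87
tcp_pos: [0.4728, -0.1094, 0.1535]
orientation: [-0.002, 0.409, 0.913, -0.0]
wrist_force: [0.0, -0.7, 0.6]
finger_gap: 0.045
```

```bash
python3 - <<'E'
from h import *
p,d,c,W=cam('wrist'); save('w2',p)
to([.4735,-.111,.098])
for b in blobs(p,'red',90,30,60): print(b[0],b[1],onz(b[1],c,W,.102))
for z in(.083,.102,.121): print(z,proj([.4735,-.111,z],c,W), 'tcp axis',proj(np.r_[env.get_state()['tcp_pos'][:2],z],c,W))
E
```

```text
t 2.92 tcp [ 0.4742 -0.11    0.1551] j [-0.39  0.19 -0.33  1.05  0.    0.45] x [-0.666  0.746  0.   ] y [0.746 0.666 0.   ] z [-0.  0. -1.] F [ 0.1 -1.   0.5]
tool delta [-0.0003 -0.0012  0.0571] norm 0.057
[304, 211, 26, 40, 850] [316.61294118 231.37647059] [[ 0.47427021 -0.11174962  0.102     ]]
0.083 [[316.55317232 219.23008084]] tcp axis [[318.33214746 218.80104592]]
0.102 [[316.49430706 229.77443756]] tcp axis [[318.4338758  229.31163964]]
0.121 [[316.42379647 242.40588925]] tcp axis [[318.55558683 241.90388002]]
```

View pics/w2.png

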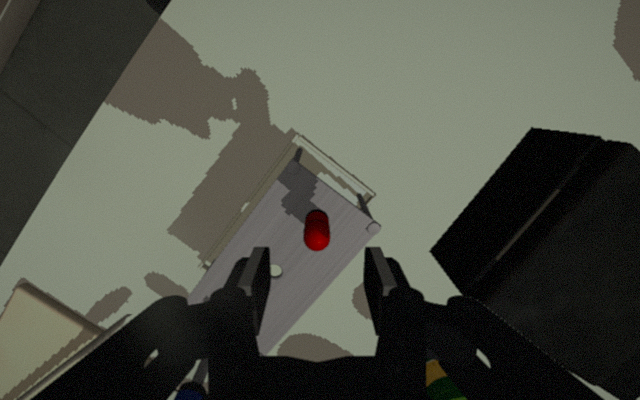

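The red probe at (316,231) lies on the jaws' centre line, between the pads. Next I go down and grip.

Emit:
play_rows:
  force: 40
  steps:
    - {"claw": 120, "dp": [-0.001, -0.001, 0.012], "angular": [0, 0, 0]}
    - {"claw": 120, "dp": [0, 0, 0.015], "angular": [0, 0, 0]}
    - {"claw": 120, "dp": [0, 0, 0.015], "angular": [0, 0, 0]}
    - {"claw": 120, "dp": [0, 0, 0.015], "angular": [0, 0, 0]}
    - {"claw": 120, "dp": [0, 0, 0], "angular": [0, 0, 0]}
    - {"claw": 255, "dp": [0, 0, 0], "angular": [0, 0, 0]}
    - {"claw": 255, "dp": [0, 0, 0], "angular": [0, 0, 0]}
    - {"claw": 255, "dp": [0, 0, 0], "angular": [0, 0, 0]}

```text
clock: 3.58
tcp_pos: [0.4754, -0.112, 0.0994]
orientation: [0.002, 0.409, 0.913, 0.0]
wrist_force: [-0.4, 0.9, 3.7]
finger_gap: 0.0146
```

Emit:
play_rows:
  steps:
    - {"claw": 255, "dp": [0, 0, 0], "angular": [0, 0, 0]}
    - {"claw": 255, "dp": [0, 0, 0], "angular": [0, 0, 0]}
    - {"claw": 255, "dp": [0, 0, -0.015], "angular": [0, 0, 0]}
    - {"claw": 255, "dp": [0, 0, -0.03], "angular": [0, 0, 0]}
    - {"claw": 255, "dp": [0, 0, -0.03], "angular": [0, 0, 0]}
    - {"claw": 255, "dp": [0, 0, -0.03], "angular": [0, 0, 0]}
    - {"claw": 255, "dp": [0, 0, -0.03], "angular": [0, 0, 0]}
    - {"claw": 255, "dp": [0, 0, -0.03], "angular": [0, 0, 0]}

```text
clock: 4.25
tcp_pos: [0.4737, -0.1114, 0.2647]
orientation: [0.001, 0.409, 0.913, 0.0]
wrist_force: [1.0, 0.5, -0.1]
finger_gap: 0.0146
```

```bash
python3 - <<'E'
from h import *
# hover: well mouth red ~ (.595,.2515,.1); tilt-axis above it by L
zw=np.array([-.374,-.332,.866]); to(np.array([.595,.2515,.1])+zw*.19)
E
```

```text
t 4.25 tcp [ 0.4737 -0.1114  0.2647] j [-0.4   0.13 -0.12  1.31  0.    0.45] x [-0.666  0.746 -0.001] y [0.746 0.666 0.001] z [ 0.001 -0.    -1.   ] F [ 1.   0.5 -0.1]
tool delta [1.903e-01 2.370e-01 1.000e-04] norm 0.304
```

Emit:
play_rows:
  steps:
    - {"claw": 255, "dp": [0.018, 0.022, 0], "angular": [0, 0, 0]}
    - {"claw": 255, "dp": [0.026, 0.0325, 0], "angular": [0, 0, 0]}
    - {"claw": 255, "dp": [0.026, 0.0325, 0], "angular": [0, 0, 0]}
    - {"claw": 255, "dp": [0.026, 0.0325, 0], "angular": [0, 0, 0]}
    - {"claw": 255, "dp": [0.026, 0.0325, 0], "angular": [0, 0, 0]}
    - {"claw": 255, "dp": [0.026, 0.0325, 0], "angular": [0, 0, 0]}
    - {"claw": 255, "dp": [0.026, 0.0325, 0], "angular": [0, 0, 0]}
    - {"claw": 255, "dp": [0.016, 0.02, 0], "angular": [0, 0, 0]}

```text
clock: 4.92
tcp_pos: [0.5244, 0.1919, 0.2632]
orientation: [0.0, 0.408, 0.913, 0.001]
wrist_force: [-0.2, -0.9, -1.5]
finger_gap: 0.0146
```

Emit:
play_rows:
  steps:
    - {"claw": 255, "dp": [0, 0, 0], "angular": [-3, 0, 0]}
    - {"claw": 255, "dp": [0, 0, 0], "angular": [-5, 0, 0]}
    - {"claw": 255, "dp": [0, 0, 0], "angular": [-5, 0, 0]}
    - {"claw": 255, "dp": [0, 0, 0], "angular": [-5, 0, 0]}
    - {"claw": 255, "dp": [0, 0, 0], "angular": [-5, 0, 0]}
    - {"claw": 255, "dp": [0, 0, 0], "angular": [-5, 0, 0]}
    - {"claw": 255, "dp": [0, 0, 0], "angular": [-2, 0, 0]}
    - {"claw": 255, "dp": [0, 0, 0], "angular": [0, 0, 0]}

```text
clock: 5.58
tcp_pos: [0.5223, 0.1873, 0.2621]
orientation: [0.106, 0.396, 0.881, 0.236]
wrist_force: [0.2, -0.8, -0.6]
finger_gap: 0.0145
```

```bash
python3 - <<'E'
from h import *
env.read_camera('wrist')
zw=np.array([-.374,-.332,.866]); to(np.array([.595,.2515,.1])+zw*.19)
p,d,c,W=cam('wrist'); save('w3',p); np.savez('w3.npz',p=p,d=d,W=W); C=cloud(d,c,W)
for col in('red','blue','yel'):
    for st,ce,l in blobs(p,col,100,40,60):
        P=C[l];P=P[~np.isnan(P[:,0])]; print(col,st,ce.round(1),np.median(P,0).round(4) if len(P) else '',onz(ce,c,W,.1)[0].round(4))
E
```

```text
t 5.63 tcp [0.5233 0.1875 0.2627] j [ 0.03 -0.08 -0.47  0.76  0.33  0.94] x [-0.665  0.747 -0.   ] y [0.647 0.576 0.5  ] z [ 0.374  0.332 -0.866] F [-0.4 -0.  -0.3]
tool delta [ 0.0003  0.0019 -0.001 ] norm 0.002
red [283, 160, 10, 34, 334] [287.5 176.5] [0.5728 0.2335 0.0864] [0.5658 0.2318 0.1   ]
red [302, 162, 31, 30, 472] [317.1 176.7] [0.5939 0.2513 0.1008] [0.5933 0.2509 0.1   ]
red [300, 240, 35, 59, 1673] [317.1 270.4] [0.5139 0.1879 0.2771] [0.665  0.1707 0.1   ]
blue [284, 213, 9, 31, 262] [288.2 228. ] [0.6098 0.1909 0.0863] [0.6009 0.1913 0.1   ]
blue [302, 217, 10, 22, 120] [306.6 227.6] [0.6209 0.2017 0.0959] [0.6193 0.2026 0.1   ]
blue [322, 217, 9, 22, 116] [326.4 227.3] [0.6363 0.2159 0.1069] [0.6406 0.2155 0.1   ]
yel [282, 101, 11, 39, 392] [287.  119.6] [0.5359 0.2763 0.0864] [0.5308 0.2726 0.1   ]
yel [302, 104, 33, 34, 782] [318.  120.4] [0.5566 0.2932 0.1016] [0.5566 0.2935 0.1   ]
yel [395, 133, 112, 47, 3550] [447.1 155.7] [0.7406 0.3893 0.0979] [0.7374 0.3874 0.1   ]
```

View pics/w3.png

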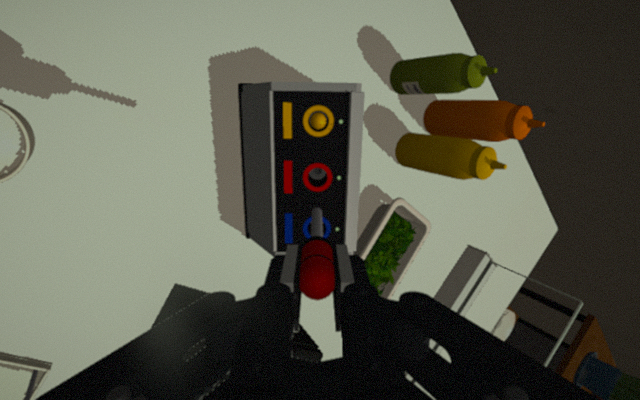

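The picture shows the held red probe's axis at column 317, the red ring at (317,177), and the bars to the left of the rings. Next I measure the stem against the tool axis.

```bash
python3 - <<'E'
from h import *
f=np.load('w3.npz'); p,d,W=f['p'],f['d'],f['W']; c=env.calibration('wrist'); HE=np.array(c['hand_eye'])
Ct=cloud(d,c,HE)   # tool frame
big=cv2.resize(p[150:300,270:370],None,fx=6,fy=5,interpolation=cv2.INTER_NEAREST); save('w3c',big)
for z in(-.023,-.015,0,.015,.03,.05,.075): print(z,proj([0,0,z],c,HE).round(1))
for v in range(196,250,6): print(v, p[v,306:330].sum(1).tolist())
for v in(208,212,220,230,238,246,255,265,275,285,294): print(v,Ct[v,317].round(4), Ct[v,[313,321]].round(4).tolist())
# wells: tool-frame intersections of ring rays with face plane
st=[(b[0],b[1],b[2]) for col in('yel','red') for b in blobs(p,col,100,40,60)]
E
```

```text
-0.023 [[316.5 295.8]]
-0.015 [[316.5 285.1]]
0 [[316.5 267.8]]
0.015 [[316.5 253.5]]
0.03 [[316.5 241.4]]
0.05 [[316.6 228. ]]
0.075 [[316.6 214.4]]
196 [56, 0, 41, 29, 44, 45, 71, 56, 0, 67, 44, 7, 21, 20, 46, 31, 41, 57, 45, 60, 10, 42, 25, 51]
202 [26, 70, 18, 3, 51, 29, 27, 75, 7, 43, 44, 55, 23, 26, 73, 63, 53, 40, 50, 37, 82, 50, 54, 42]
208 [41, 9, 29, 52, 27, 32, 60, 76, 88, 127, 124, 141, 154, 142, 92, 63, 46, 53, 49, 39, 41, 23, 44, 54]
214 [59, 25, 47, 16, 37, 60, 113, 108, 125, 137, 136, 154, 168, 181, 218, 188, 112, 49, 26, 22, 56, 23, 20, 41]
220 [85, 124, 122, 126, 120, 131, 133, 115, 134, 147, 129, 153, 155, 175, 215, 216, 190, 142, 129, 117, 125, 100, 81, 58]
226 [128, 96, 26, 22, 59, 87, 113, 115, 138, 143, 163, 157, 161, 185, 205, 229, 170, 84, 0, 63, 108, 121, 129, 132]
232 [129, 114, 74, 52, 50, 100, 127, 119, 129, 141, 162, 168, 167, 187, 202, 228, 188, 97, 33, 63, 118, 155, 122, 101]
238 [21, 70, 70, 45, 15, 6, 27, 10, 7, 3, 9, 21, 10, 18, 67, 4, 25, 27, 30, 70, 49, 56, 39, 26]
244 [45, 51, 47, 59, 56, 51, 54, 56, 63, 85, 61, 56, 62, 59, 66, 67, 88, 66, 64, 63
[... 227 characters left out ...]
.0505], [0.0036, 0.0028, 0.0543]]
230 [0.0052 0.0003 0.0339] [[0.0052, -0.002, 0.0339], [0.0042, 0.0025, 0.0365]]
238 [0.0102 0.0002 0.0114] [[0.0099, -0.0018, 0.012], [0.0101, 0.0022, 0.0117]]
246 [0.0103 0.0002 0.002 ] [[0.0099, -0.0016, 0.0027], [0.0094, 0.0021, 0.0037]]
255 [ 0.0104  0.0002 -0.0075] [[0.0104, -0.0015, -0.0076], [0.0101, 0.002, -0.007]]
265 [ 0.0103  0.0002 -0.0164] [[0.0091, -0.0015, -0.0141], [0.0096, 0.0019, -0.0151]]
275 [ 0.007   0.0002 -0.0188] [[0.0082, -0.0014, -0.0208], [0.0076, 0.0018, -0.0198]]
285 [ 0.0042  0.0002 -0.0218] [[0.0047, -0.0014, -0.0225], [0.0044, 0.0018, -0.0221]]
294 [ 0.0007  0.0002 -0.0228] [[0.0, -0.0014, -0.0218], [-0.0003, 0.0018, -0.0213]]
```

View pics/w3c.png

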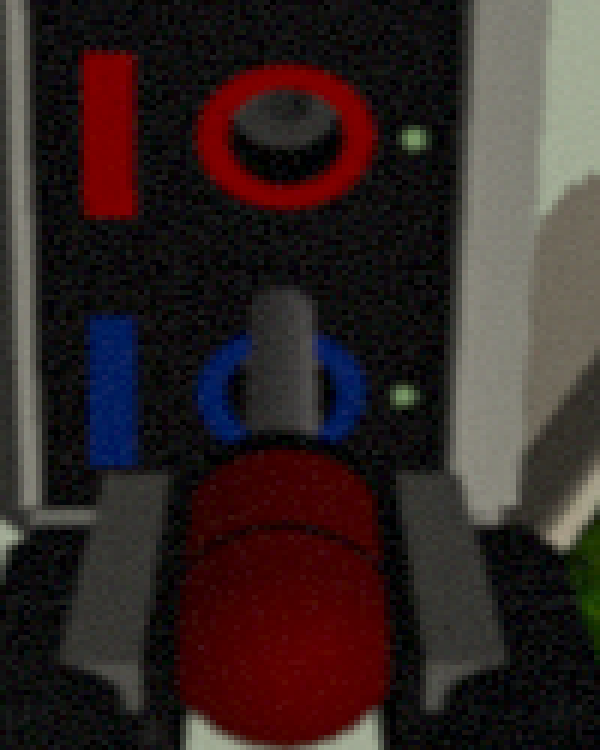

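```bash
cat >> h.py <<'E'
def well(p,d,c,col,guess,off=0):
    """ring centre & face normal in tool frame; guess = pixel of ring"""
    HE=np.array(c['hand_eye']); Ct=cloud(d,c,HE)
    b=min([b for b in blobs(p,col,100,40,60)],key=lambda b:np.linalg.norm(b[1]-guess))
    H=cv2.convexHull(np.argwhere(b[2])[:,::-1].astype(np.int32)); e=cv2.fitEllipse(H)
    ring=Ct[b[2]]; ring=ring[~np.isnan(ring[:,0])]
    med=np.median(ring,0); ring=ring[np.abs(ring[:,2]-med[2])<.004]
    ctr=ring.mean(0); o,dr=rays([e[0]],c,HE)
    # plane from local neighbourhood
    x,y,w,h=b[0]; N=Ct[max(0,y-12):y+h+12,x-12:x+w+12].reshape(-1,3); N=N[np.abs(N[:,2]-med[2])<.004]
    m=N.mean(0); n=np.linalg.svd(N-m,full_matrices=False)[2][2]; n*=np.sign(n[2])
    t=((m-o)@n)/(dr[0]@n); return o+dr[0]*t, ctr, n, e
E
python3 - <<'E'
from h import *
f=np.load('w3.npz'); p,d=f['p'],f['d']; c=env.calibration('wrist')
print(well(p,d,c,'red',(317,177))); print(well(p,d,c,'yel',(318,120)))
E
```

```text
Traceback (most recent call last):
  File "h.py", line 45, in well
    x,y,w,h=b[0]; N=Ct[max(0,y-12):y+h+12,x-12:x+w+12].reshape(-1,3); N=N[np.abs(N[:,2]-med[2])<.004]
    ^^^^^^^
ValueError: too many values to unpack (expected 4)
```

```bash
sed -i 's/x,y,w,h=b\[0\];/x,y,w,h=b[0][:4];/' h.py
python3 - <<'E'
from h import *
f=np.load('w3.npz'); p,d=f['p'],f['d']; c=env.calibration('wrist')
print(well(p,d,c,'red',(317,177))); print(well(p,d,c,'yel',(318,120)))
E
```

```text
(array([0.00109577, 0.00058004, 0.18714618]), array([0.00090858, 0.00074076, 0.18659913]), array([-0.00578153, -0.00263518,  0.99997981]), ((317.176513671875, 176.7654571533203), (29.735193252563477, 30.865070343017578), 89.14265441894531))
(array([0.0570635 , 0.00124177, 0.18742483]), array([0.05696983, 0.00142556, 0.18679771]), array([-1.27102606e-03, -7.29514128e-04,  9.99998926e-01]), ((317.9210510253906, 120.50148010253906), (32.20180892944336, 33.0448112487793), 11.797940254211426))
```

Emit:
play_rows:
  steps:
    - {"claw": 255, "dp": [-0.0014, 0.0003, 0.01], "angular": [0, 0, 0]}
    - {"claw": 255, "dp": [0, 0, 0.018], "angular": [0, 0, 0]}
    - {"claw": 255, "dp": [0, 0, 0.02], "angular": [0, 0, 0]}
    - {"claw": 255, "dp": [0, 0, 0.02], "angular": [0, 0, 0]}
    - {"claw": 255, "dp": [0, 0, 0.016], "angular": [0, 0, 0]}
    - {"claw": 255, "dp": [0, 0, 0.008], "angular": [0, 0, 0]}
    - {"claw": 255, "dp": [0, 0, 0], "angular": [0, 0, 0]}
    - {"claw": 255, "dp": [0, 0, 0], "angular": [0, 0, 0]}

```text
clock: 6.35
tcp_pos: [0.5599, 0.2183, 0.1822]
orientation: [0.105, 0.395, 0.882, 0.236]
wrist_force: [0.1, 0.0, 0.3]
finger_gap: 0.0146
```

```bash
cat >> h.py <<'E'
def stem(d,c,rows,col):
    Ct=cloud(d,c,np.array(c['hand_eye']))
    for v in rows:
        r=Ct[v,col-25:col+26]; x0=np.nanmin(r[23:28,2]); k=r[np.abs(r[:,2]-x0)<.012]
        print(v,'front x',np.nanmax(k[:,0]).round(4),'y range',k[:,1].min().round(4),k[:,1].max().round(4),'z',x0.round(4))
E
python3 - <<'E'
from h import *
env.read_camera('wrist'); to([.595,.25,.1])
p,d,c,W=cam('wrist'); save('w4',p); np.savez('w4.npz',p=p,d=d,W=W)
print(*well(p,d,c,'red',(317,200)))
stem(d,c,(214,218,222,226,230,234,248,256),317)
E
```

```text
t 6.4 tcp [0.5602 0.2181 0.1831] j [ 0.09  0.06 -0.54  0.53  0.3   1.  ] x [-0.666  0.746 -0.   ] y [0.646 0.577 0.5  ] z [ 0.373  0.333 -0.866] F [ 0.4  0.2 -1.3]
tool delta [ 0.0006 -0.0007  0.0956] norm 0.096
[ 0.00243274 -0.00120321  0.09423828] [ 0.00371264 -0.00114784  0.09364975] [-5.84773437e-03 -2.70535733e-04  9.99982865e-01] ((314.9635925292969, 202.73687744140625), (39.498016357421875, 41.7879638671875), 89.4771728515625)
214 front x 0.006 y range -0.003 0.0029 z 0.059
218 front x 0.0059 y range -0.0036 0.0028 z 0.0518
222 front x 0.0058 y range -0.0034 0.0027 z 0.0452
226 front x 0.0063 y range -0.0033 0.0026 z 0.0374
230 front x 0.0057 y range -0.0032 0.0032 z 0.0329
234 front x 0.0057 y range -0.0031 0.0031 z 0.0271
248 front x 0.0112 y range -0.0112 0.0117 z -0.001
256 front x 0.0114 y range -0.0106 0.011 z -0.009
```

View pics/w4.png

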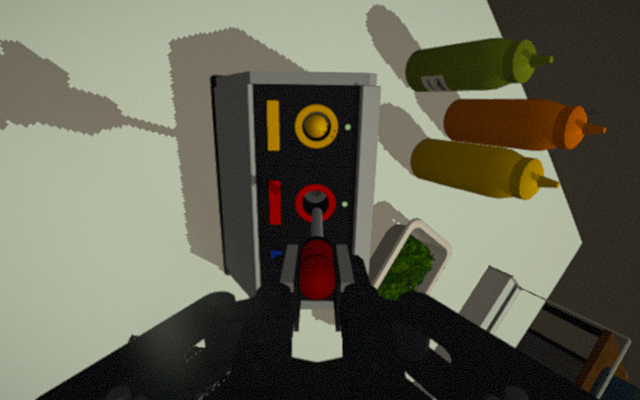

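Emit:
play_rows:
  steps:
    - {"claw": 255, "dp": [0, -0.001, 0], "angular": [0, 0, 0]}
    - {"claw": 255, "dp": [0, 0, 0.006], "angular": [0, 0, 0]}
    - {"claw": 255, "dp": [0, 0, 0.01], "angular": [0, 0, 0]}
    - {"claw": 255, "dp": [0, 0, 0.01], "angular": [0, 0, 0]}
    - {"claw": 255, "dp": [0, 0, 0.01], "angular": [0, 0, 0]}
    - {"claw": 255, "dp": [0, 0, 0.006], "angular": [0, 0, 0]}
    - {"claw": 255, "dp": [0, 0, 0], "angular": [0, 0, 0]}
    - {"claw": 255, "dp": [0, 0, 0], "angular": [0, 0, 0]}

```text
clock: 7.12
tcp_pos: [0.5743, 0.2314, 0.1448]
orientation: [0.105, 0.395, 0.882, 0.236]
wrist_force: [-0.2, -1.2, 0.3]
finger_gap: 0.0149
```

```bash
cat >> h.py <<'E'
def avg(n=3):
    S=[]
    for _ in range(n): S.append(env.get_state()); env.read_camera('wrist')
    M=rot(S[-1]['orientation']); t=np.mean([s['tcp_pos'] for s in S],0); F=np.mean([s['wrist_force'] for s in S],0)
    print('clock',S[-1]['clock'].round(2),'tcp',t.round(4),'F tool',(M.T@F).round(1),'gap',S[-1]['finger_gap'].round(4)); return t,M
E
python3 - <<'E'
from h import *
t,M=avg(); W0=np.load('w4.npz')['W']; HE=np.array(env.calibration('wrist')['hand_eye']); T0=W0@np.linalg.inv(HE)
m=(T0@np.r_[.0024,-.0011,.094,1])[:3]; print('mouth world',m,'in tool now',M.T@(m-t))
p,d,c,W=cam('wrist'); print(*well(p,d,c,'red',(314,215))); print(*well(p,d,c,'yel',(314,140))[:2]); stem(d,c,(222,226,230,234,256),317)
E
```

```text
Traceback (most recent call last):
  File "h.py", line 57, in avg
    print('clock',S[-1]['clock'].round(2),'tcp',t.round(4),'F tool',(M.T@F).round(1),'gap',S[-1]['finger_gap'].round(4)); return t,M
                  ^^^^^^^^^^^^^^^^^^^^
AttributeError: 'float' object has no attribute 'round'
```

```bash
sed -i "s/S\[-1\]\['clock'\].round(2)/round(float(S[-1]['clock']),2)/; s/S\[-1\]\['finger_gap'\].round(4)/round(float(S[-1]['finger_gap']),4)/" h.py
python3 - <<'E'
from h import *
t,M=avg(2); W0=np.load('w4.npz')['W']; HE=np.array(env.calibration('wrist')['hand_eye']); T0=W0@np.linalg.inv(HE)
m=(T0@np.r_[.0024,-.0011,.094,1])[:3]; print('mouth world',m,'in tool now',M.T@(m-t))
p,d,c,W=cam('wrist'); print(*well(p,d,c,'red',(314,215))); print(*well(p,d,c,'yel',(314,140))[:2]); stem(d,c,(222,226,230,234,256),317)
E
```

```text
clock 7.32 tcp [0.575  0.2313 0.1463] F tool [-0.6  0.1  1.1] gap 0.0145
mouth world [0.59293482 0.25056683 0.10117992] in tool now [0.002448   0.00012149 0.05223223]
[ 2.57077996e-03 -6.63994805e-05  5.25156378e-02] [5.01031557e-03 5.75831411e-05 5.19755379e-02] [-8.42607647e-03  2.54924621e-04  9.99964467e-01] ((316.452392578125, 222.61354064941406), (46.78752136230469, 49.80789566040039), 85.88368225097656)
[0.05856446 0.0007124  0.05277878] [0.05842184 0.00083592 0.05238936]
222 front x 0.0058 y range -0.0152 0.0158 z 0.045
226 front x 0.006 y range -0.0033 0.0126 z 0.0381
230 front x 0.0057 y range -0.0032 0.0032 z 0.0328
234 front x 0.0061 y range -0.0031 0.0031 z 0.0261
256 front x 0.0108 y range -0.0106 0.0111 z -0.009
```

Emit:
play_rows:
  steps:
    - {"claw": 255, "dp": [0, 0, 0.003], "angular": [0, 0, 0]}
    - {"claw": 255, "dp": [0, 0, 0.003], "angular": [0, 0, 0]}
    - {"claw": 255, "dp": [0, 0, 0.003], "angular": [0, 0, 0]}
    - {"claw": 255, "dp": [0, 0, 0.003], "angular": [0, 0, 0]}
    - {"claw": 255, "dp": [0, 0, 0.003], "angular": [0, 0, 0]}
    - {"claw": 255, "dp": [0, 0, 0.002], "angular": [0, 0, 0]}
    - {"claw": 255, "dp": [0, 0, 0], "angular": [0, 0, 0]}
    - {"claw": 255, "dp": [0, 0, 0], "angular": [0, 0, 0]}

```text
clock: 8.08
tcp_pos: [0.581, 0.237, 0.1309]
orientation: [0.106, 0.395, 0.882, 0.236]
wrist_force: [-1.0, 0.1, 0.4]
finger_gap: 0.0146
```

```bash
python3 - <<'E'
from h import *
t,M=avg(2); m=np.array([.59293,.25057,.10118]); print('mouth in tool',M.T@(m-t))
p,d,c,W=cam('wrist'); print(*well(p,d,c,'red',(314,230))[:2]); stem(d,c,(240,248,256),317)
E
```

```text
clock 8.13 tcp [0.581 0.237 0.131] F tool [ 0.6 -0.3 -0.2] gap 0.0147
mouth in tool [0.00219514 0.00065706 0.03479612]
[0.00363687 0.00042608 0.03512861] [0.00786749 0.00073369 0.03465758]
240 front x 0.0103 y range -0.0059 0.0052 z 0.0087
248 front x 0.011 y range -0.0111 0.0116 z -0.0004
256 front x 0.011 y range -0.0106 0.0112 z -0.0084
```

Emit:
play_rows:
  steps:
    - {"claw": 255, "dp": [0, 0.0004, 0.004], "angular": [0, 0, 0]}
    - {"claw": 255, "dp": [0, 0, 0.004], "angular": [0, 0, 0]}
    - {"claw": 255, "dp": [0, 0, 0.004], "angular": [0, 0, 0]}
    - {"claw": 255, "dp": [0, 0, 0.004], "angular": [0, 0, 0]}
    - {"claw": 255, "dp": [0, 0, 0], "angular": [0, 0, 0]}
    - {"claw": 255, "dp": [0, 0, 0], "angular": [0, 0, 0]}
    - {"claw": 190, "dp": [0, 0, 0], "angular": [0, 0, 0]}
    - {"claw": 160, "dp": [0, 0, 0], "angular": [0, 0, 0]}

```text
clock: 8.9
tcp_pos: [0.5874, 0.2425, 0.1178]
orientation: [0.106, 0.395, 0.881, 0.236]
wrist_force: [0.8, 0.7, -0.4]
finger_gap: 0.031
```

```bash
python3 - <<'E'
from h import *
t,M=avg(2); m=np.array([.59293,.25057,.10118]); print('mouth in tool',M.T@(m-t))
p,d,c,W=cam('wrist'); save('w5',p); Ct=cloud(d,c,np.array(c['hand_eye']))
for v in range(210,310,10): print(v,Ct[v,317].round(4),p[v,317])
E
```

```text
clock 8.95 tcp [0.5874 0.2425 0.1178] F tool [0.2 0.3 0.6] gap 0.0319
mouth in tool [ 0.00235561 -0.00011242  0.01911665]
210 [0.0224 0.0002 0.0183] [37 35 35]
220 [0.017  0.0002 0.0184] [106   0   0]
230 [0.0097 0.0002 0.0231] [98  0  0]
240 [0.0093 0.0002 0.011 ] [98  0  5]
250 [0.0076 0.0002 0.0032] [127   0   0]
260 [0.0034 0.0002 0.0013] [131   0   0]
270 [-0.0036  0.0002  0.0044] [123   0   0]
280 [-0.0181  0.0003  0.0195] [18 18 18]
290 [-0.0247  0.0003  0.02  ] [21 22 23]
300 [-0.0307  0.0003  0.0193] [19 15 16]
```

View pics/w5.png

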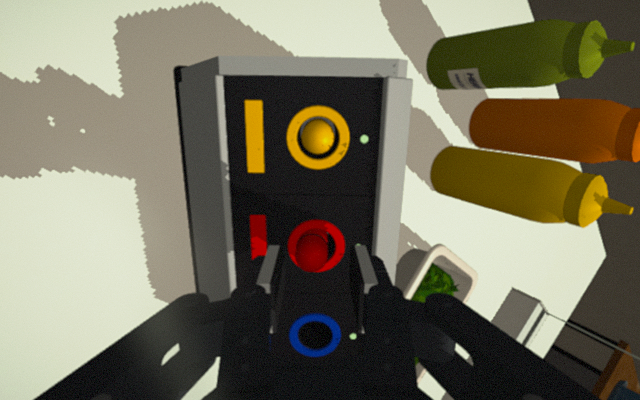

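The red probe dropped onto its plunger, with the cap about 18 mm proud at (316,248). I'll back off, close the jaws, centre them and press.

Emit:
play_rows:
  steps:
    - {"claw": 160, "dp": [0, 0, -0.008], "angular": [0, 0, 0]}
    - {"claw": 160, "dp": [0, 0, -0.012], "angular": [0, 0, 0]}
    - {"claw": 160, "dp": [0, 0, -0.01], "angular": [0, 0, 0]}
    - {"claw": 255, "dp": [0.0024, 0, 0], "angular": [0, 0, 0]}
    - {"claw": 255, "dp": [0, 0, 0], "angular": [0, 0, 0]}
    - {"claw": 255, "dp": [0, 0, 0], "angular": [0, 0, 0]}
    - {"claw": 255, "dp": [0, 0, 0], "angular": [0, 0, 0]}
    - {"claw": 255, "dp": [0, 0, 0.009], "angular": [0, 0, 0]}

```text
clock: 9.72
tcp_pos: [0.5784, 0.2373, 0.1365]
orientation: [0.107, 0.395, 0.881, 0.237]
wrist_force: [0.2, -0.2, 1.3]
finger_gap: -0.0001
```

Emit:
play_rows:
  steps:
    - {"claw": 255, "dp": [0, 0, 0.003], "angular": [0, 0, 0]}
    - {"claw": 255, "dp": [0, 0, 0.003], "angular": [0, 0, 0]}
    - {"claw": 255, "dp": [0, 0, 0.003], "angular": [0, 0, 0]}
    - {"claw": 255, "dp": [0, 0, 0.003], "angular": [0, 0, 0]}
    - {"claw": 255, "dp": [0, 0, 0.003], "angular": [0, 0, 0]}
    - {"claw": 255, "dp": [0, 0, 0.002], "angular": [0, 0, 0]}
    - {"claw": 255, "dp": [0, 0, 0], "angular": [0, 0, 0]}
    - {"claw": 255, "dp": [0, 0, 0], "angular": [0, 0, 0]}

```text
clock: 10.38
tcp_pos: [0.5842, 0.2429, 0.121]
orientation: [0.106, 0.395, 0.881, 0.236]
wrist_force: [0.2, -0.3, 0.8]
finger_gap: -0.0002
```

```bash
python3 - <<'E'
from h import *
t,M=avg(2); m=np.array([.59293,.25057,.10118]); print('mouth in tool',M.T@(m-t))
E
```

```text
clock 10.43 tcp [0.5842 0.2429 0.121 ] F tool [-0.3  0.2 -0.1] gap -0.0004
mouth in tool [-0.00014191  0.00016242  0.02294095]
```

Emit:
play_rows:
  steps:
    - {"claw": 255, "dp": [0, 0, 0.001], "angular": [0, 0, 0]}
    - {"claw": 255, "dp": [0, 0, 0.001], "angular": [0, 0, 0]}
    - {"claw": 255, "dp": [0, 0, 0.001], "angular": [0, 0, 0]}
    - {"claw": 255, "dp": [0, 0, 0.001], "angular": [0, 0, 0]}
    - {"claw": 255, "dp": [0, 0, 0.001], "angular": [0, 0, 0]}
    - {"claw": 255, "dp": [0, 0, 0.001], "angular": [0, 0, 0]}
    - {"claw": 255, "dp": [0, 0, 0], "angular": [0, 0, 0]}
    - {"claw": 255, "dp": [0, 0, 0], "angular": [0, 0, 0]}

```text
clock: 11.15
tcp_pos: [0.5865, 0.245, 0.1157]
orientation: [0.106, 0.395, 0.881, 0.236]
wrist_force: [-1.0, -1.1, 3.0]
finger_gap: -0.0002
```

```bash
python3 - <<'E'
from h import *
t,M=avg(2); m=np.array([.59293,.25057,.10118]); print('mouth in tool',M.T@(m-t))
p,d,c,W=cam('wrist'); big=cv2.resize(p[150:350,220:420],None,fx=3,fy=3); save('w6',big)
E
```

```text
clock 11.2 tcp [0.5865 0.245  0.1157] F tool [-0.6  0.2 -3.5] gap -0.0002
mouth in tool [-0.00012717  0.00012139  0.01688373]
```

View pics/w6.png

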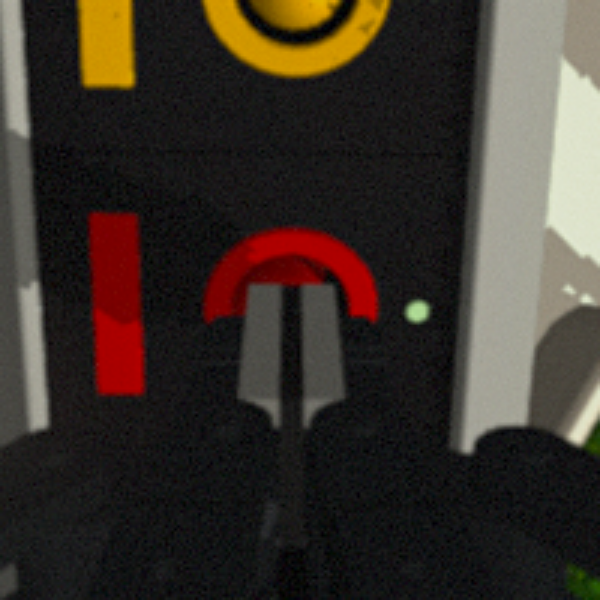

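The closed fingertips are pressing on the red cap at about (290,280) of the crop. I keep going until it meets the stop.

Emit:
play_rows:
  steps:
    - {"claw": 255, "dp": [0, 0, 0.001], "angular": [0, 0, 0]}
    - {"claw": 255, "dp": [0, 0, 0.001], "angular": [0, 0, 0]}
    - {"claw": 255, "dp": [0, 0, 0.001], "angular": [0, 0, 0]}
    - {"claw": 255, "dp": [0, 0, 0.0005], "angular": [0, 0, 0]}
    - {"claw": 255, "dp": [0, 0, 0.0005], "angular": [0, 0, 0]}
    - {"claw": 255, "dp": [0, 0, 0], "angular": [0, 0, 0]}
    - {"claw": 255, "dp": [0, 0, 0], "angular": [0, 0, 0]}
    - {"claw": 255, "dp": [0, 0, 0], "angular": [0, 0, 0]}

```text
clock: 11.97
tcp_pos: [0.588, 0.2463, 0.1123]
orientation: [0.106, 0.395, 0.881, 0.236]
wrist_force: [-1.0, -0.7, 3.8]
finger_gap: 0.0
```

```bash
cat > q.py <<'E'
from h import *
t,M=avg(2); m=np.array([.59293,.25057,.10118]); print('mouth in tool',M.T@(m-t))
E
python3 q.py
```

```text
clock 12.02 tcp [0.588  0.2463 0.1123] F tool [-0.2  0.9 -3.8] gap -0.0002
mouth in tool [-1.18098726e-04  8.41507452e-05  1.29341135e-02]
```

Emit:
play_rows:
  steps:
    - {"claw": 255, "dp": [0, 0, 0.0005], "angular": [0, 0, 0]}
    - {"claw": 255, "dp": [0, 0, 0], "angular": [0, 0, 0]}
    - {"claw": 255, "dp": [0, 0, 0.0005], "angular": [0, 0, 0]}
    - {"claw": 255, "dp": [0, 0, 0], "angular": [0, 0, 0]}
    - {"claw": 255, "dp": [0, 0, 0], "angular": [0, 0, 0]}
    - {"claw": 255, "dp": [0, 0, 0], "angular": [0, 0, 0]}
    - {"claw": 255, "dp": [0, 0, 0], "angular": [0, 0, 0]}
    - {"claw": 255, "dp": [0, 0, 0], "angular": [0, 0, 0]}

```text
clock: 12.73
tcp_pos: [0.5884, 0.2466, 0.1115]
orientation: [0.106, 0.395, 0.881, 0.236]
wrist_force: [-1.7, -0.9, 4.4]
finger_gap: -0.0001
```

```bash
python3 q.py
```

```text
clock 12.78 tcp [0.5884 0.2466 0.1115] F tool [ 0.1  0.8 -4.4] gap 0.0001
mouth in tool [-9.33761192e-05  5.15324986e-05  1.19775511e-02]
```

Emit:
play_rows:
  steps:
    - {"claw": 255, "dp": [0, 0, 0.0005], "angular": [0, 0, 0]}
    - {"claw": 255, "dp": [0, 0, 0], "angular": [0, 0, 0]}
    - {"claw": 255, "dp": [0, 0, 0.0005], "angular": [0, 0, 0]}
    - {"claw": 255, "dp": [0, 0, 0], "angular": [0, 0, 0]}
    - {"claw": 255, "dp": [0, 0, 0], "angular": [0, 0, 0]}
    - {"claw": 255, "dp": [0, 0, 0], "angular": [0, 0, 0]}
    - {"claw": 255, "dp": [0, 0, 0], "angular": [0, 0, 0]}
    - {"claw": 255, "dp": [0, 0, 0], "angular": [0, 0, 0]}

```text
clock: 13.5
tcp_pos: [0.5887, 0.2469, 0.1106]
orientation: [0.106, 0.395, 0.881, 0.236]
wrist_force: [-0.6, -1.3, 5.1]
finger_gap: 0.0005
```

```bash
python3 q.py
```

```text
clock 13.55 tcp [0.5887 0.2469 0.1106] F tool [-0.2  1.3 -4.9] gap -0.0002
mouth in tool [-1.02515130e-04  9.40627884e-05  1.09651545e-02]
```

Emit:
play_rows:
  steps:
    - {"claw": 255, "dp": [0, 0, 0.0005], "angular": [0, 0, 0]}
    - {"claw": 255, "dp": [0, 0, 0], "angular": [0, 0, 0]}
    - {"claw": 255, "dp": [0, 0, 0.0005], "angular": [0, 0, 0]}
    - {"claw": 255, "dp": [0, 0, 0], "angular": [0, 0, 0]}
    - {"claw": 255, "dp": [0, 0, 0], "angular": [0, 0, 0]}
    - {"claw": 255, "dp": [0, 0, 0], "angular": [0, 0, 0]}
    - {"claw": 255, "dp": [0, 0, 0], "angular": [0, 0, 0]}
    - {"claw": 255, "dp": [0, 0, 0], "angular": [0, 0, 0]}

```text
clock: 14.27
tcp_pos: [0.5891, 0.2472, 0.1102]
orientation: [0.106, 0.395, 0.881, 0.236]
wrist_force: [-4.2, -2.9, 8.3]
finger_gap: -0.0
```

```bash
python3 q.py
```

```text
clock 14.32 tcp [0.589  0.2472 0.1102] F tool [ 0.9 -0.2 -9.6] gap 0.0001
mouth in tool [-6.26185640e-05 -2.70815640e-05  1.03631714e-02]
```

Emit:
play_rows:
  steps:
    - {"claw": 255, "dp": [0, 0, 0.0005], "angular": [0, 0, 0]}
    - {"claw": 255, "dp": [0, 0, 0], "angular": [0, 0, 0]}
    - {"claw": 255, "dp": [0, 0, 0], "angular": [0, 0, 0]}
    - {"claw": 255, "dp": [0, 0, 0], "angular": [0, 0, 0]}
    - {"claw": 255, "dp": [0, 0, 0], "angular": [0, 0, 0]}
    - {"claw": 255, "dp": [0, 0, 0], "angular": [0, 0, 0]}
    - {"claw": 255, "dp": [0, 0, 0], "angular": [0, 0, 0]}
    - {"claw": 255, "dp": [0, 0, 0], "angular": [0, 0, 0]}

```text
clock: 15.03
tcp_pos: [0.5891, 0.2472, 0.11]
orientation: [0.106, 0.395, 0.881, 0.236]
wrist_force: [-6.4, -5.2, 11.5]
finger_gap: -0.0
```

```bash
python3 q.py
```

```text
clock 15.08 tcp [0.5891 0.2472 0.11  ] F tool [  0.4  -1.6 -13.8] gap 0.0
mouth in tool [-2.84891029e-05 -6.45779678e-05  1.02052763e-02]
```

Emit:
play_rows:
  steps:
    - {"claw": 255, "dp": [0, 0, 0.0004], "angular": [0, 0, 0]}
    - {"claw": 255, "dp": [0, 0, 0.0003], "angular": [0, 0, 0]}
    - {"claw": 255, "dp": [0, 0, 0], "angular": [0, 0, 0]}
    - {"claw": 255, "dp": [0, 0, 0], "angular": [0, 0, 0]}
    - {"claw": 255, "dp": [0, 0, 0], "angular": [0, 0, 0]}
    - {"claw": 255, "dp": [0, 0, 0], "angular": [0, 0, 0]}
    - {"claw": 255, "dp": [0, 0, 0], "angular": [0, 0, 0]}
    - {"claw": 255, "dp": [0, 0, 0], "angular": [0, 0, 0]}

```text
clock: 15.8
tcp_pos: [0.5894, 0.2473, 0.11]
orientation: [0.106, 0.395, 0.881, 0.236]
wrist_force: [-10.0, -6.8, 16.7]
finger_gap: 0.0001
```

```bash
python3 q.py
```

```text
clock 15.85 tcp [0.5894 0.2473 0.11  ] F tool [  2.1  -1.4 -20.2] gap 0.0001
mouth in tool [ 6.23276500e-05 -2.26946273e-04  1.00028394e-02]
```

20.2 N reached against the stop. I back off and compare the depth with the yellow one.

Emit:
play_rows:
  steps:
    - {"claw": 255, "dp": [0, 0, -0.005], "angular": [0, 0, 0]}
    - {"claw": 255, "dp": [0, 0, -0.015], "angular": [0, 0, 0]}
    - {"claw": 120, "dp": [0, 0, -0.025], "angular": [0, 0, 0]}
    - {"claw": 120, "dp": [0, 0, -0.03], "angular": [0, 0, 0]}
    - {"claw": 120, "dp": [0, 0, -0.03], "angular": [0, 0, 0]}
    - {"claw": 120, "dp": [0, 0, -0.025], "angular": [0, 0, 0]}
    - {"claw": 120, "dp": [0, 0, 0], "angular": [0, 0, 0]}
    - {"claw": 120, "dp": [0, 0, 0], "angular": [0, 0, 0]}

```text
clock: 16.57
tcp_pos: [0.5413, 0.2041, 0.2223]
orientation: [0.107, 0.395, 0.881, 0.237]
wrist_force: [0.5, 0.1, -0.1]
finger_gap: 0.0453
```

```bash
cat > caps.py <<'E'
from h import *
import sys
env.read_camera('wrist'); to([.4743,-.1117,.1])
p,d,c,W=cam('wrist'); save(sys.argv[1],p); C=cloud(d,c,W); zw=np.array([-.374,-.332,.866])
H=(C-[.59293,.25057,.10118])@zw
for n,P in dict(red=[.5935,.251,.1005],blue=[.630,.209,.1005],yel=[.5566,.2935,.1005]).items():
    u,v=proj(P,c,W)[0].round().astype(int); h=H[v-30:v+31,u-30:u+31]; m=np.hypot(*np.mgrid[-30:31,-30:31])
    face=np.nanmedian(h[(m>25)]); print(n,(u,v),'face',face.round(4),'cap above face p95',(np.nanpercentile(h[m<8],95)-face).round(4))
E
python3 caps.py w7
```

```text
t 16.62 tcp [0.5407 0.2043 0.2208] j [ 0.06 -0.01 -0.52  0.64  0.31  0.97] x [-0.665  0.747  0.   ] y [0.647 0.576 0.5  ] z [ 0.373  0.333 -0.866] F [-0.3 -0.1 -0.6]
tool delta [-0.1917 -0.2853 -0.0252] norm 0.345
red (np.int64(318), np.int64(190)) face -0.0004 cap above face p95 0.0043
blue (np.int64(317), np.int64(248)) face -0.0 cap above face p95 -0.0076
yel (np.int64(319), np.int64(125)) face -0.0007 cap above face p95 0.0043
```

View pics/w7.png

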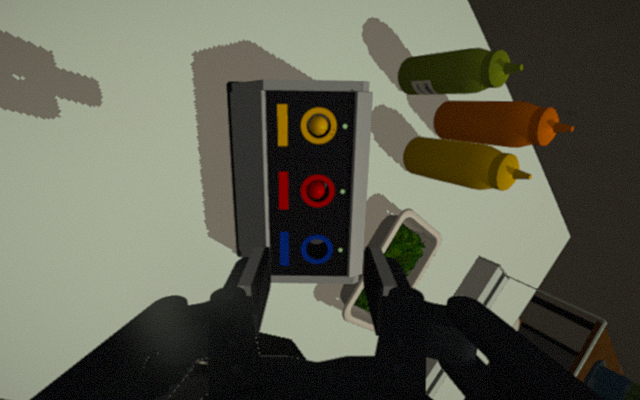

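Red is home: its cap stands 4.3 mm above the face, the same as yellow. On to blue.

Emit:
play_rows:
  steps:
    - {"claw": 120, "dp": [0, 0, -0.005], "angular": [3, 0, 0]}
    - {"claw": 120, "dp": [0, 0, -0.006], "angular": [5, 0, 0]}
    - {"claw": 120, "dp": [0, 0, -0.006], "angular": [5, 0, 0]}
    - {"claw": 120, "dp": [0, 0, -0.006], "angular": [5, 0, 0]}
    - {"claw": 120, "dp": [0, 0, -0.006], "angular": [5, 0, 0]}
    - {"claw": 120, "dp": [0, 0, -0.006], "angular": [5, 0, 0]}
    - {"claw": 120, "dp": [0, 0, 0], "angular": [2, 0, 0]}
    - {"claw": 120, "dp": [0, 0, 0], "angular": [0, 0, 0]}

```text
clock: 17.33
tcp_pos: [0.5334, 0.1982, 0.2511]
orientation: [-0.002, 0.408, 0.913, -0.002]
wrist_force: [0.3, -0.2, -0.3]
finger_gap: 0.0449
```

```bash
python3 -c "
from h import *
to([.4815,-.2115,.19])"
```

```text
t 17.33 tcp [0.5334 0.1982 0.2511] j [ 0.21  0.3   0.06  1.33 -0.    1.06] x [-0.667  0.745  0.002] y [ 0.745  0.667 -0.005] z [-0.005 -0.001 -1.   ] F [ 0.3 -0.2 -0.3]
tool delta [-0.2708 -0.3116  0.062 ] norm 0.417
```

Emit:
play_rows:
  steps:
    - {"claw": 120, "dp": [-0.015, -0.0175, 0], "angular": [0, 0, 0]}
    - {"claw": 120, "dp": [-0.024, -0.0275, 0], "angular": [0, 0, 0]}
    - {"claw": 120, "dp": [-0.024, -0.0275, 0], "angular": [0, 0, 0]}
    - {"claw": 120, "dp": [-0.024, -0.0275, 0], "angular": [0, 0, 0]}
    - {"claw": 120, "dp": [-0.024, -0.0275, 0], "angular": [0, 0, 0]}
    - {"claw": 120, "dp": [-0.024, -0.0275, 0], "angular": [0, 0, 0]}
    - {"claw": 120, "dp": [-0.024, -0.0275, 0], "angular": [0, 0, 0]}
    - {"claw": 120, "dp": [-0.024, -0.0275, 0], "angular": [0, 0, 0]}

```text
clock: 18.0
tcp_pos: [0.4964, -0.0807, 0.2524]
orientation: [-0.001, 0.409, 0.913, 0.0]
wrist_force: [0.4, 0.3, -0.6]
finger_gap: 0.0457
```

Emit:
play_rows:
  steps:
    - {"claw": 120, "dp": [-0.024, -0.0275, 0], "angular": [0, 0, 0]}
    - {"claw": 120, "dp": [-0.024, -0.0275, 0], "angular": [0, 0, 0]}
    - {"claw": 120, "dp": [-0.024, -0.0275, 0], "angular": [0, 0, 0]}
    - {"claw": 120, "dp": [-0.0158, -0.019, 0.02], "angular": [0, 0, 0]}
    - {"claw": 120, "dp": [0, 0, 0.03], "angular": [0, 0, 0]}
    - {"claw": 120, "dp": [0, 0, 0.03], "angular": [0, 0, 0]}
    - {"claw": 120, "dp": [0, 0, 0.017], "angular": [0, 0, 0]}
    - {"claw": 120, "dp": [0, 0, 0], "angular": [0, 0, 0]}

```text
clock: 18.67
tcp_pos: [0.4767, -0.2106, 0.1514]
orientation: [-0.005, 0.409, 0.912, 0.001]
wrist_force: [-0.1, -0.1, -0.7]
finger_gap: 0.0454
```

```bash
python3 - <<'E'
from h import *
env.read_camera('wrist'); to([.4815,-.2115,.098])
p,d,c,W=cam('wrist'); save('w8',p); C=cloud(d,c,W)
for b in blobs(p,'blue',90,30,60): print(b[0],b[1],onz(b[1],c,W,.102),np.nanmedian(C[b[2]],0))
for z in(.083,.121): print(z,proj([.4815,-.2115,z],c,W))
E
```

```text
t 18.72 tcp [ 0.478  -0.2111  0.1539] j [-0.57  0.26 -0.24  1.08  0.    0.27] x [-0.665  0.747  0.006] y [ 0.747  0.665 -0.001] z [-0.005  0.004 -1.   ] F [-0.1 -0.   0.8]
tool delta [-0.003   0.0025  0.0559] norm 0.056
[308, 212, 26, 38, 685] [321.56058394 232.56642336] [[ 0.48232477 -0.21204558  0.102     ]] [ 0.47816302 -0.20737463  0.11853566]
[257, 304, 24, 53, 760] [268.87105263 332.13421053] [[ 0.50505994 -0.29204127  0.102     ]] [ 0.49640054 -0.27704827  0.12456305]
0.083 [[320.8280137  220.59372039]]
0.121 [[321.56631535 243.77275959]]
```

View pics/w8.png

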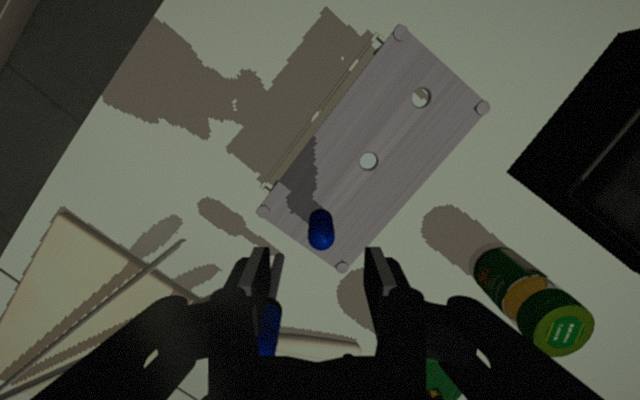

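Blue probe at (321,232), between the pads. The large look-alike at (269,332) is clear of the fingers.

Emit:
play_rows:
  force: 40
  steps:
    - {"claw": 120, "dp": [-0.0032, 0.0025, 0], "angular": [0, 0, 0]}
    - {"claw": 120, "dp": [0, 0, 0.015], "angular": [0, 0, 0]}
    - {"claw": 120, "dp": [0, 0, 0.02], "angular": [0, 0, 0]}
    - {"claw": 120, "dp": [0, 0, 0.015], "angular": [0, 0, 0]}
    - {"claw": 120, "dp": [0, 0, 0.0055], "angular": [0, 0, 0]}
    - {"claw": 120, "dp": [0, 0, 0], "angular": [0, 0, 0]}
    - {"claw": 255, "dp": [0, 0, 0], "angular": [0, 0, 0]}
    - {"claw": 255, "dp": [0, 0, 0], "angular": [0, 0, 0]}

```text
clock: 19.43
tcp_pos: [0.4855, -0.2138, 0.1031]
orientation: [0.001, 0.409, 0.913, -0.0]
wrist_force: [-0.2, 0.0, -0.5]
finger_gap: 0.0218
```

Emit:
play_rows:
  steps:
    - {"claw": 255, "dp": [0, 0, 0], "angular": [0, 0, 0]}
    - {"claw": 255, "dp": [0, 0, 0], "angular": [0, 0, 0]}
    - {"claw": 255, "dp": [0, 0, -0.015], "angular": [0, 0, 0]}
    - {"claw": 255, "dp": [0, 0, -0.03], "angular": [0, 0, 0]}
    - {"claw": 255, "dp": [0, 0, -0.03], "angular": [0, 0, 0]}
    - {"claw": 255, "dp": [0, 0, -0.03], "angular": [0, 0, 0]}
    - {"claw": 255, "dp": [0, 0, -0.03], "angular": [0, 0, 0]}
    - {"claw": 255, "dp": [0, 0, -0.03], "angular": [0, 0, 0]}

```text
clock: 20.1
tcp_pos: [0.4841, -0.2131, 0.2684]
orientation: [0.0, 0.409, 0.913, 0.0]
wrist_force: [-0.5, 0.1, -1.4]
finger_gap: 0.0147
```

```bash
python3 - <<'E'
from h import *
zw=np.array([-.374,-.332,.866]); m=np.array([.59293,.25057,.10118])+.056*np.array([.659,-.752,0]); print(m); to(m+zw*.17)
E
```

```text
[0.629834 0.208458 0.10118 ]
t 20.1 tcp [ 0.4841 -0.2131  0.2684] j [-0.57  0.22 -0.01  1.34  0.    0.28] x [-0.666  0.746 -0.   ] y [0.746 0.666 0.   ] z [ 0. -0. -1.] F [-0.5  0.1 -1.4]
tool delta [0.2179 0.3043 0.02  ] norm 0.375
```

Emit:
play_rows:
  steps:
    - {"claw": 255, "dp": [0.012, 0.0168, 0], "angular": [0, 0, 0]}
    - {"claw": 255, "dp": [0.021, 0.0293, 0], "angular": [0, 0, 0]}
    - {"claw": 255, "dp": [0.021, 0.0293, 0], "angular": [0, 0, 0]}
    - {"claw": 255, "dp": [0.021, 0.0293, 0], "angular": [0, 0, 0]}
    - {"claw": 255, "dp": [0.021, 0.0293, 0], "angular": [0, 0, 0]}
    - {"claw": 255, "dp": [0.021, 0.0293, 0], "angular": [0, 0, 0]}
    - {"claw": 255, "dp": [0.021, 0.0293, 0], "angular": [0, 0, 0]}
    - {"claw": 255, "dp": [0.021, 0.0293, 0], "angular": [0, 0, 0]}

```text
clock: 20.77
tcp_pos: [0.5442, 0.0549, 0.267]
orientation: [0.0, 0.409, 0.913, 0.0]
wrist_force: [0.9, 0.1, -0.5]
finger_gap: 0.0145
```

Emit:
play_rows:
  steps:
    - {"claw": 255, "dp": [0.021, 0.0293, 0], "angular": [0, 0, 0]}
    - {"claw": 255, "dp": [0.021, 0.0293, 0], "angular": [0, 0, 0]}
    - {"claw": 255, "dp": [0.0169, 0.0231, 0], "angular": [-2, 0, 0]}
    - {"claw": 255, "dp": [0, 0, 0], "angular": [-5, 0, 0]}
    - {"claw": 255, "dp": [0, 0, 0], "angular": [-6, 0, 0]}
    - {"claw": 255, "dp": [0, 0, 0], "angular": [-6, 0, 0]}
    - {"claw": 255, "dp": [0, 0, 0], "angular": [-6, 0, 0]}
    - {"claw": 255, "dp": [0, 0, 0], "angular": [-5, 0, 0]}

```text
clock: 21.43
tcp_pos: [0.5654, 0.1516, 0.2674]
orientation: [0.107, 0.394, 0.881, 0.238]
wrist_force: [-0.4, -0.6, -1.4]
finger_gap: 0.014
```

```bash
cat > b.py <<'E'
from h import *
avg(2); to([.62983,.20846,.10118])
p,d,c,W=cam('wrist'); np.savez('wb.npz',p=p,d=d,W=W); save('wb',p); HE=np.array(c['hand_eye'])
for col in('red','yel'):
    u=[b for b in blobs(p,col,100,40,60) if abs(b[1][0]-317)<14 and b[1][1]<235]
    for b in u: r=well(p,d,c,col,b[1]); print(col,b[0],r[0].round(4),r[1].round(4),r[2].round(4))
Ct=cloud(d,c,HE)
k=[b for b in blobs(p,'blue',100,40,40) if abs(b[1][0]-317)<30]
for b in k: q=Ct[b[2]]; print('blue',b[0],b[1].round(1),np.nanmedian(q,0).round(4))
stem(d,c,range(205,270,6),317)
E
python3 b.py
```

```text
clock 21.48 tcp [0.5634 0.1514 0.2654] F tool [ 0.6 -2.6  0.9] gap 0.0145
t 21.53 tcp [0.5618 0.1505 0.2638] j [-0.06 -0.01 -0.39  0.8   0.36  0.86] x [-0.664  0.748  0.003] y [0.65  0.575 0.497] z [ 0.37   0.332 -0.868] F [-0.1  0.1 -0.6]
tool delta [-0.0024 -0.0033  0.1855] norm 0.186
red [298, 108, 32, 33, 773] [ 0.0537 -0.0032  0.186 ] [ 0.0537 -0.0034  0.1853] [-0.0076  0.0014  1.    ]
yel [297, 45, 34, 36, 902] [ 0.1097 -0.0027  0.1864] [ 0.1096 -0.0026  0.1857] [-0.0108  0.0029  0.9999]
blue [298, 166, 31, 30, 429] [312.9 180.5] [-0.0032 -0.0036  0.1849]
blue [306, 230, 26, 19, 266] [319.8 238.1] [0.0133 0.0016 0.0051]
blue [300, 245, 34, 42, 1092] [317.6 266. ] [ 0.0096  0.0006 -0.016 ]
205 front x 0.0095 y range -0.0038 0.0023 z 0.0667
211 front x 0.0096 y range -0.0035 0.0022 z 0.0543
217 front x 0.0096 y range -0.0033 0.0027 z 0.0434
223 front x 0.0097 y range -0.0038 0.0026 z 0.0333
229 front x 0.0138 y range -0.0049 0.0043 z 0.0141
235 front x 0.0142 y range -0.0074 0.0068 z 0.0058
241 front x 0.0144 y range -0.007 0.007 z -0.0016
247 front x 0.0142 y range -0.0113 0.0117 z -0.0075
253 front x 0.014 y range -0.0108 0.0113 z -0.0123
259 front x 0.0128 y range -0.0104 0.0108 z -0.0158
265 front x 0.0111 y range -0.01 0.0104 z -0.0174
```

Emit:
play_rows:
  steps:
    - {"claw": 255, "dp": [-0.0042, -0.0016, 0.008], "angular": [0, 0, 0]}
    - {"claw": 255, "dp": [-0.0042, -0.0017, 0.016], "angular": [0, 0, 0]}
    - {"claw": 255, "dp": [0, 0, 0.02], "angular": [0, 0, 0]}
    - {"claw": 255, "dp": [0, 0, 0.02], "angular": [0, 0, 0]}
    - {"claw": 255, "dp": [0, 0, 0.016], "angular": [0, 0, 0]}
    - {"claw": 255, "dp": [0, 0, 0.008], "angular": [0, 0, 0]}
    - {"claw": 255, "dp": [0, 0, 0], "angular": [0, 0, 0]}
    - {"claw": 255, "dp": [0, 0, 0], "angular": [0, 0, 0]}

```text
clock: 22.25
tcp_pos: [0.6031, 0.173, 0.1886]
orientation: [0.105, 0.395, 0.882, 0.236]
wrist_force: [-0.4, -0.3, -0.1]
finger_gap: 0.0144
```

```bash
cat >> b.py <<'E'
b=min(k,key=lambda b:b[1][1]); r=well(p,d,c,'blue',b[1]); print('bluering',r[0].round(4),r[1].round(4),r[2].round(4))
E
python3 b.py
```

```text
clock 22.3 tcp [0.6032 0.1729 0.189 ] F tool [-0.1 -0.2 -0.2] gap 0.0145
t 22.35 tcp [0.6032 0.1726 0.1898] j [-0.01  0.12 -0.45  0.59  0.34  0.9 ] x [-0.666  0.746 -0.001] y [0.646 0.577 0.501] z [ 0.374  0.333 -0.866] F [ 0.1  0.1 -0.8]
tool delta [ 0.0091 -0.0066  0.0986] norm 0.099
red [286, 94, 45, 45, 1403] [ 0.0651 -0.0063  0.0988] [ 0.0651 -0.0067  0.0982] [-0.0035 -0.0031  1.    ]
yel [285, 4, 47, 51, 1720] [ 0.121  -0.0055  0.0991] [ 0.1208 -0.0054  0.0985] [-0.  0.  1.]
blue [287, 173, 41, 40, 699] [306.2 191.1] [ 0.0102 -0.0093  0.098 ]
blue [300, 230, 35, 57, 1486] [317.3 259.6] [ 0.0109  0.0002 -0.0144]
205 front x 0.0096 y range -0.0038 0.0023 z 0.0672
211 front x 0.0094 y range -0.0035 0.0022 z 0.0547
217 front x 0.0094 y range -0.0034 0.0021 z 0.0438
223 front x 0.0096 y range -0.0038 0.0026 z 0.0336
229 front x 0.0138 y range -0.0049 0.0043 z 0.0142
235 front x 0.0143 y range -0.0074 0.0069 z 0.0054
241 front x 0.0141 y range -0.0076 0.0071 z -0.0009
247 front x 0.0141 y range -0.0113 0.0118 z -0.0072
253 front x 0.0141 y range -0.0109 0.0112 z -0.0131
259 front x 0.0126 y range -0.0104 0.0108 z -0.0149
265 front x 0.0115 y range -0.01 0.0105 z -0.0187
bluering [ 0.0091 -0.0071  0.0986] [ 0.0102 -0.0077  0.098 ] [-0.0046 -0.0014  1.    ]
```

Emit:
play_rows:
  steps:
    - {"claw": 255, "dp": [0.0031, -0.0065, 0], "angular": [0, 0, 0]}
    - {"claw": 255, "dp": [0, 0, 0.004], "angular": [0, 0, 0]}
    - {"claw": 255, "dp": [0, 0, 0.004], "angular": [0, 0, 0]}
    - {"claw": 255, "dp": [0, 0, 0], "angular": [0, 0, 0]}
    - {"claw": 255, "dp": [0, 0, 0], "angular": [0, 0, 0]}
    - {"claw": 255, "dp": [0, 0, 0], "angular": [0, 0, 0]}
    - {"claw": 255, "dp": [0, 0, 0], "angular": [0, 0, 0]}
    - {"claw": 255, "dp": [0, 0, 0], "angular": [0, 0, 0]}

```text
clock: 23.07
tcp_pos: [0.5991, 0.1738, 0.1787]
orientation: [0.106, 0.395, 0.881, 0.236]
wrist_force: [-1.3, 1.0, -1.0]
finger_gap: 0.0145
```

```bash
python3 b.py|grep -v '^2'
```

```text
clock 23.12 tcp [0.5991 0.1738 0.1787] F tool [ 0.4 -0.5  0.2] gap 0.0141
t 23.17 tcp [0.599  0.1738 0.1787] j [-0.01  0.13 -0.48  0.56  0.34  0.91] x [-0.666  0.746 -0.   ] y [0.646 0.576 0.5  ] z [ 0.373  0.333 -0.866] F [-0.2 -0.1  0.5]
tool delta [0.0054 0.0011 0.0901] norm 0.09
red [296, 99, 46, 47, 1484] [0.0614 0.0014 0.0904] [0.0614 0.0009 0.0897] [-4.5e-03  2.0e-04  1.0e+00]
yel [296, 7, 49, 52, 1827] [0.1173 0.0021 0.0907] [0.1171 0.0021 0.0901] [-4.6e-03  5.0e-04  1.0e+00]
blue [297, 181, 42, 40, 726] [317.6 198.7] [0.0068 0.0017 0.0895]
blue [300, 230, 35, 57, 1492] [317.2 259.5] [ 0.0109  0.0002 -0.0143]
bluering [0.0054 0.0006 0.0901] [0.0068 0.0009 0.0895] [-6.2e-03  8.0e-04  1.0e+00]
```

Emit:
play_rows:
  steps:
    - {"claw": 255, "dp": [-0.0005, 0.001, 0], "angular": [0, 0, 0]}
    - {"claw": 255, "dp": [0, 0, 0.006], "angular": [0, 0, 0]}
    - {"claw": 255, "dp": [0, 0, 0.008], "angular": [0, 0, 0]}
    - {"claw": 255, "dp": [0, 0, 0.008], "angular": [0, 0, 0]}
    - {"claw": 255, "dp": [0, 0, 0.008], "angular": [0, 0, 0]}
    - {"claw": 255, "dp": [0, 0, 0.005], "angular": [0, 0, 0]}
    - {"claw": 255, "dp": [0, 0, 0], "angular": [0, 0, 0]}
    - {"claw": 255, "dp": [0, 0, 0], "angular": [0, 0, 0]}

```text
clock: 23.88
tcp_pos: [0.6126, 0.1859, 0.1478]
orientation: [0.105, 0.395, 0.882, 0.236]
wrist_force: [-0.2, 0.7, -0.6]
finger_gap: 0.0142
```

```bash
python3 b.py
```

```text
clock 23.93 tcp [0.6127 0.1858 0.1481] F tool [ 0.4 -0.2  0.3] gap 0.0145
t 23.98 tcp [0.6131 0.1857 0.1488] j [ 0.02  0.18 -0.49  0.48  0.33  0.93] x [-0.666  0.746 -0.   ] y [0.646 0.576 0.5  ] z [ 0.373  0.333 -0.866] F [ 0.9 -0.7 -0.4]
tool delta [0.0058 0.0001 0.0551] norm 0.055
red [291, 98, 54, 54, 2025] [0.0619 0.0004 0.0553] [ 0.0618 -0.0001  0.0546] [-0.0049 -0.0021  1.    ]
yel [290, 0, 58, 50, 2149] [0.1176 0.0011 0.0554] [0.115  0.0012 0.055 ] [0.015  0.     0.9999]
blue [292, 194, 49, 41, 852] [316. 212.] [ 0.0095 -0.0004  0.0544]
blue [300, 230, 35, 57, 1561] [317.1 259.2] [ 0.0108  0.0002 -0.0141]
205 front x 0.0134 y range -0.0152 0.0157 z 0.0665
211 front x 0.0102 y range -0.0153 0.0159 z 0.055
217 front x 0.0094 y range -0.0154 0.0159 z 0.0443
223 front x 0.0094 y range -0.0038 0.0026 z 0.0343
229 front x 0.0146 y range -0.0049 0.0043 z 0.0123
235 front x 0.014 y range -0.0074 0.0069 z 0.0061
241 front x 0.014 y range -0.007 0.0064 z -0.0007
247 front x 0.0142 y range -0.0113 0.0116 z -0.0068
253 front x 0.014 y range -0.0108 0.0113 z -0.013
259 front x 0.0127 y range -0.0105 0.0109 z -0.0157
265 front x 0.012 y range -0.0101 0.0105 z -0.0174
bluering [ 0.0059 -0.0004  0.055 ] [ 0.0089 -0.0002  0.0544] [-5.3e-03  8.0e-04  1.0e+00]
```

Emit:
play_rows:
  steps:
    - {"claw": 255, "dp": [0, 0, 0.003], "angular": [0, 0, 0]}
    - {"claw": 255, "dp": [0, 0, 0.003], "angular": [0, 0, 0]}
    - {"claw": 255, "dp": [0, 0, 0.003], "angular": [0, 0, 0]}
    - {"claw": 255, "dp": [0, 0, 0.003], "angular": [0, 0, 0]}
    - {"claw": 255, "dp": [0, 0, 0.003], "angular": [0, 0, 0]}
    - {"claw": 255, "dp": [0, 0, 0.003], "angular": [0, 0, 0]}
    - {"claw": 255, "dp": [0, 0, 0.001], "angular": [0, 0, 0]}
    - {"claw": 255, "dp": [0, 0, 0], "angular": [0, 0, 0]}

```text
clock: 24.7
tcp_pos: [0.6199, 0.1921, 0.1318]
orientation: [0.106, 0.395, 0.882, 0.236]
wrist_force: [-0.5, 0.3, 0.2]
finger_gap: 0.0142
```

```bash
python3 b.py | egrep -v '^20|^21|^22'
```

```text
clock 24.75 tcp [0.62   0.1921 0.1319] F tool [ 0.3 -0.6  0.3] gap 0.014
t 24.8 tcp [0.62   0.192  0.1322] j [ 0.03  0.22 -0.5   0.44  0.33  0.94] x [-0.666  0.746  0.   ] y [0.646 0.576 0.5  ] z [ 0.373  0.333 -0.866] F [ 0.2 -0.4 -0.7]
tool delta [0.0057 0.0003 0.036 ] norm 0.036
red [288, 98, 60, 60, 2454] [0.0618 0.0005 0.0362] [0.0617 0.0001 0.0355] [-0.0042 -0.0011  1.    ]
yel [287, 0, 65, 44, 2168] [0.1173 0.0013 0.036 ] [0.1128 0.0014 0.0358] [0.041  0.0019 0.9992]
blue [290, 203, 54, 84, 2527] [316.7 245.2] [ 0.0108  0.0002 -0.0003]
235 front x 0.0142 y range -0.0074 0.0068 z 0.0058
241 front x 0.0142 y range -0.0076 0.007 z -0.0007
247 front x 0.0141 y range -0.0113 0.0117 z -0.0073
253 front x 0.0139 y range -0.0108 0.0112 z -0.0127
259 front x 0.0126 y range -0.0104 0.0108 z -0.0155
265 front x 0.0111 y range -0.0101 0.0104 z -0.0176
bluering [ 0.0127  0.0001 -0.0002] [0.0125 0.0004 0.0004] [-0.1926 -0.0093  0.9812]
```

Emit:
play_rows:
  steps:
    - {"claw": 255, "dp": [0, 0, 0.004], "angular": [0, 0, 0]}
    - {"claw": 255, "dp": [0, 0, 0.004], "angular": [0, 0, 0]}
    - {"claw": 255, "dp": [0, 0, 0.004], "angular": [0, 0, 0]}
    - {"claw": 255, "dp": [0, 0, 0.004], "angular": [0, 0, 0]}
    - {"claw": 255, "dp": [0, 0, 0], "angular": [0, 0, 0]}
    - {"claw": 255, "dp": [0, 0, 0], "angular": [0, 0, 0]}
    - {"claw": 190, "dp": [0, 0, 0], "angular": [0, 0, 0]}
    - {"claw": 160, "dp": [0, 0, 0], "angular": [0, 0, 0]}

```text
clock: 25.52
tcp_pos: [0.6261, 0.1974, 0.1186]
orientation: [0.106, 0.395, 0.881, 0.236]
wrist_force: [-0.2, 0.9, 0.3]
finger_gap: 0.0313
```

```bash
python3 - <<'E'
from h import *
t,M=avg(2); m=np.array([.62983,.20846,.10118]); print('mouth in tool',M.T@(m-t))
p,d,c,W=cam('wrist'); save('w9',p); Ct=cloud(d,c,np.array(c['hand_eye']))
for v in range(200,310,10): print(v,Ct[v,317].round(4),p[v,317])
E
```

```text
clock 25.57 tcp [0.6262 0.1974 0.1187] F tool [0.6 0.2 0. ] gap 0.0317
mouth in tool [5.84497560e-03 3.17793229e-05 2.01983152e-02]
200 [0.0268 0.0002 0.0211] [28 23 21]
210 [0.0213 0.0002 0.0216] [25 24 25]
220 [0.016  0.0002 0.0211] [10 38 93]
230 [0.0131 0.0002 0.0146] [16 20 44]
240 [0.0124 0.0002 0.0041] [ 2 24 81]
250 [0.0089 0.0002 0.0006] [ 1 31 97]
260 [0.004  0.0002 0.0001] [ 0 23 83]
270 [-0.012   0.0003  0.0195] [24 23 21]
280 [-0.0186  0.0003  0.0202] [24 25 24]
290 [-0.0257  0.0003  0.0215] [138 135 126]
300 [-0.1106  0.0005  0.1371] [149 142 122]
```

Emit:
play_rows:
  steps:
    - {"claw": 160, "dp": [0, 0, -0.008], "angular": [0, 0, 0]}
    - {"claw": 160, "dp": [0, 0, -0.012], "angular": [0, 0, 0]}
    - {"claw": 160, "dp": [0, 0, -0.01], "angular": [0, 0, 0]}
    - {"claw": 255, "dp": [0.006, 0, 0], "angular": [0, 0, 0]}
    - {"claw": 255, "dp": [0, 0, 0], "angular": [0, 0, 0]}
    - {"claw": 255, "dp": [0, 0, 0], "angular": [0, 0, 0]}
    - {"claw": 255, "dp": [0, 0, 0], "angular": [0, 0, 0]}
    - {"claw": 255, "dp": [0, 0, 0.009], "angular": [0, 0, 0]}

```text
clock: 26.33
tcp_pos: [0.6149, 0.1948, 0.1375]
orientation: [0.107, 0.395, 0.881, 0.237]
wrist_force: [0.3, 0.2, 0.5]
finger_gap: -0.0
```

Emit:
play_rows:
  steps:
    - {"claw": 255, "dp": [0, 0, 0.003], "angular": [0, 0, 0]}
    - {"claw": 255, "dp": [0, 0, 0.003], "angular": [0, 0, 0]}
    - {"claw": 255, "dp": [0, 0, 0.003], "angular": [0, 0, 0]}
    - {"claw": 255, "dp": [0, 0, 0.003], "angular": [0, 0, 0]}
    - {"claw": 255, "dp": [0, 0, 0.003], "angular": [0, 0, 0]}
    - {"claw": 255, "dp": [0, 0, 0.002], "angular": [0, 0, 0]}
    - {"claw": 255, "dp": [0, 0, 0], "angular": [0, 0, 0]}
    - {"claw": 255, "dp": [0, 0, 0], "angular": [0, 0, 0]}

```text
clock: 27.0
tcp_pos: [0.6208, 0.2005, 0.1221]
orientation: [0.106, 0.395, 0.881, 0.236]
wrist_force: [-0.6, -0.5, 2.1]
finger_gap: -0.0001
```

```bash
sed -i 's/\[.59293,.25057,.10118\]/[.62983,.20846,.10118]/' q.py; python3 q.py
```

```text
clock 27.05 tcp [0.6207 0.2005 0.1221] F tool [ 0.   0.2 -2.3] gap -0.0002
mouth in tool [-8.71206122e-05  4.68696162e-05  2.41608061e-02]
```

Contact made. Pressing on to about 1 mm short of the stop.

Emit:
play_rows:
  steps:
    - {"claw": 255, "dp": [0, 0, 0.0015], "angular": [0, 0, 0]}
    - {"claw": 255, "dp": [0, 0, 0.0015], "angular": [0, 0, 0]}
    - {"claw": 255, "dp": [0, 0, 0.0015], "angular": [0, 0, 0]}
    - {"claw": 255, "dp": [0, 0, 0.0015], "angular": [0, 0, 0]}
    - {"claw": 255, "dp": [0, 0, 0.0015], "angular": [0, 0, 0]}
    - {"claw": 255, "dp": [0, 0, 0.0015], "angular": [0, 0, 0]}
    - {"claw": 255, "dp": [0, 0, 0.0015], "angular": [0, 0, 0]}
    - {"claw": 255, "dp": [0, 0, 0.0015], "angular": [0, 0, 0]}

```text
clock: 27.77
tcp_pos: [0.6255, 0.2044, 0.1121]
orientation: [0.106, 0.395, 0.881, 0.236]
wrist_force: [-3.0, -2.3, 5.8]
finger_gap: 0.0003
```

```bash
python3 q.py
```

```text
clock 27.82 tcp [0.6255 0.2044 0.112 ] F tool [-0.  -0.4 -6.4] gap 0.0002
mouth in tool [ 0.0001438  -0.00028626  0.0123351 ]
```

Emit:
play_rows:
  steps:
    - {"claw": 255, "dp": [0, 0, 0.0005], "angular": [0, 0, 0]}
    - {"claw": 255, "dp": [0, 0, 0.0005], "angular": [0, 0, 0]}
    - {"claw": 255, "dp": [0, 0, 0.0005], "angular": [0, 0, 0]}
    - {"claw": 255, "dp": [0, 0, 0.0005], "angular": [0, 0, 0]}
    - {"claw": 255, "dp": [0, 0, 0], "angular": [0, 0, 0]}
    - {"claw": 255, "dp": [0, 0, 0], "angular": [0, 0, 0]}
    - {"claw": 255, "dp": [0, 0, 0], "angular": [0, 0, 0]}
    - {"claw": 255, "dp": [0, 0, 0], "angular": [0, 0, 0]}

```text
clock: 28.53
tcp_pos: [0.6261, 0.205, 0.1105]
orientation: [0.106, 0.395, 0.881, 0.236]
wrist_force: [-3.1, -3.6, 7.2]
finger_gap: -0.0004
```

```bash
python3 q.py
```

```text
clock 28.58 tcp [0.6261 0.205  0.1106] F tool [-0.6 -0.3 -8.5] gap -0.0002
mouth in tool [ 0.0001485  -0.00030358  0.01066202]
```

Emit:
play_rows:
  steps:
    - {"claw": 255, "dp": [0, 0, 0.0004], "angular": [0, 0, 0]}
    - {"claw": 255, "dp": [0, 0, 0.0004], "angular": [0, 0, 0]}
    - {"claw": 255, "dp": [0, 0, 0], "angular": [0, 0, 0]}
    - {"claw": 255, "dp": [0, 0, 0], "angular": [0, 0, 0]}
    - {"claw": 255, "dp": [0, 0, 0], "angular": [0, 0, 0]}
    - {"claw": 255, "dp": [0, 0, 0], "angular": [0, 0, 0]}
    - {"claw": 255, "dp": [0, 0, 0], "angular": [0, 0, 0]}
    - {"claw": 255, "dp": [0, 0, 0], "angular": [0, 0, 0]}

```text
clock: 29.3
tcp_pos: [0.6263, 0.205, 0.1104]
orientation: [0.107, 0.395, 0.881, 0.236]
wrist_force: [-7.8, -5.1, 11.7]
finger_gap: -0.0003
```

```bash
python3 q.py
```

```text
clock 29.35 tcp [0.6263 0.205  0.1104] F tool [  1.1  -1.4 -14.5] gap -0.0
mouth in tool [ 0.00022063 -0.0003836   0.01042561]
```

Emit:
play_rows:
  steps:
    - {"claw": 255, "dp": [0, 0, 0.0004], "angular": [0, 0, 0]}
    - {"claw": 255, "dp": [0, 0, 0.0003], "angular": [0, 0, 0]}
    - {"claw": 255, "dp": [0, 0, 0], "angular": [0, 0, 0]}
    - {"claw": 255, "dp": [0, 0, 0], "angular": [0, 0, 0]}
    - {"claw": 255, "dp": [0, 0, 0], "angular": [0, 0, 0]}
    - {"claw": 255, "dp": [0, 0, 0], "angular": [0, 0, 0]}
    - {"claw": 255, "dp": [0, 0, 0], "angular": [0, 0, 0]}
    - {"claw": 255, "dp": [0, 0, 0], "angular": [0, 0, 0]}

```text
clock: 30.07
tcp_pos: [0.6264, 0.2051, 0.1102]
orientation: [0.107, 0.395, 0.881, 0.236]
wrist_force: [-11.6, -7.6, 15.7]
finger_gap: 0.0001
```

```bash
python3 q.py
```

```text
clock 30.12 tcp [0.6264 0.2052 0.1102] F tool [  2.4  -3.9 -20.7] gap -0.0001
mouth in tool [ 0.00020286 -0.00042036  0.01021159]
```

20.7 N. I back off and check.

Emit:
play_rows:
  steps:
    - {"claw": 255, "dp": [0, 0, -0.005], "angular": [0, 0, 0]}
    - {"claw": 255, "dp": [0, 0, -0.015], "angular": [0, 0, 0]}
    - {"claw": 255, "dp": [0, 0, -0.025], "angular": [0, 0, 0]}
    - {"claw": 255, "dp": [0, 0, -0.03], "angular": [0, 0, 0]}
    - {"claw": 255, "dp": [0, 0, -0.03], "angular": [0, 0, 0]}
    - {"claw": 255, "dp": [0, 0, -0.025], "angular": [0, 0, 0]}
    - {"claw": 255, "dp": [0, 0, 0], "angular": [0, 0, 0]}
    - {"claw": 255, "dp": [0, 0, 0], "angular": [0, 0, 0]}

```text
clock: 30.83
tcp_pos: [0.5786, 0.162, 0.2226]
orientation: [0.107, 0.395, 0.881, 0.237]
wrist_force: [-0.3, 0.5, -0.6]
finger_gap: 0.0
```

```bash
python3 caps.py w10; python3 - <<'E'
from h import *
p,_,_,_=cam('scene'); save('s2',p); a=np.load('scene0.npz')['p']
df=cv2.absdiff(p,a).max(2); df=cv2.medianBlur(df,5); k,l,st,ce=cv2.connectedComponentsWithStats((df>40).astype(np.uint8)); print([s.tolist() for s in st[1:] if s[4]>25])
E
```

```text
t 30.88 tcp [0.5779 0.1623 0.221 ] j [-0.03  0.05 -0.45  0.67  0.35  0.88] x [-0.665  0.747 -0.   ] y [0.646 0.576 0.5  ] z [ 0.374  0.333 -0.866] F [-0.6  0.2 -0.3]
tool delta [-0.1356 -0.2854 -0.0251] norm 0.317
red (np.int64(318), np.int64(125)) face -0.0003 cap above face p95 0.0043
blue (np.int64(317), np.int64(190)) face 0.0 cap above face p95 0.0041
yel (np.int64(319), np.int64(52)) face -0.0006 cap above face p95 0.0043
[[60, 0, 8, 8, 43], [276, 2, 11, 14, 90], [50, 46, 33, 49, 765], [270, 81, 34, 57, 1074], [79, 86, 8, 9, 47], [74, 99, 7, 12, 48], [7, 203, 64, 30, 693], [219, 219, 41, 27, 480], [63, 227, 17, 11, 63], [86, 244, 30, 39, 673], [321, 245, 13, 20, 148], [204, 252, 30, 27, 309], [354, 274, 15, 21, 171], [34, 280, 41, 27, 306], [111, 280, 60, 57, 1392], [44, 299, 35, 18, 191], [9, 329, 34, 45, 1028], [69, 331, 9, 7, 45]]
```

View pics/s2.png

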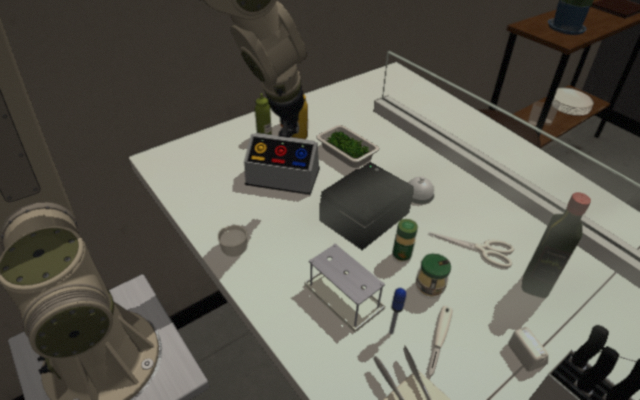

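The final scene shows all three probes in the dock at about (280,155). The stand at (345,275) is empty, and the other objects are where they were; the changed pixels are the arm, its shadow and the emptied stand.

```bash
python3 -c "
from workcell import env
print(env.hand_in(), env.get_state()['clock'])"
```

```text
the job is handed in; nothing more can be done
the job is handed in; nothing more can be done
```

Both probes are home in the wells of their own colour, and I handed the job in at about 31 s of the 69 s allowed.

- **How it went:** I did red first, then blue. Each was lifted from the stand, lowered into its tilted well and let go onto the plunger. I then pressed it down with closed fingertips, finishing with one push on the stop: 20.2 N for red and 20.7 N for blue.
- **Depth check:** the red cap stands 4.3 mm above the dock face and the blue one 4.1 mm, against 4.3 mm for yellow.
- **Surroundings:** the last scene picture shows the stand empty and the other objects where they were. Neither probe touched the counter, and the arm stands clear of everything.
- **Readings that disagreed:** the fingertips met the stop about 1.5 mm lower than the tool figures predict, for both probes. I judged the stop by the rise in force and the cap height instead. On the blue approach, my first measurement was taken before the arm had settled and was several mm off. I measured again and corrected it before inserting the probe.

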